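Stack two washed filter bowls mouth-down to drain

ROBOT

A 7-joint arm with a two-finger parallel gripper is mounted at the origin on a cart in front of the work surface, level with it; the furniture and walls round the work are solid. World frame = base frame: x ahead of the robot, y to its left, z up, the work surface at z = 0. Lengths are in m, angles in rad, forces in N, time in s.
With the tool pointing down it reaches from about 0.4 to 0.875 m from the base axis. Payload 19.3 kg.
Tool frame: the origin (TCP) lies between the finger pads; the fingertips stand bot.tcp_to_tips ahead of it and the grasp point (between the pads) lies 3 mm ahead of it (bot.tcp_to_tips is the distance from the TCP to the fingertips, in m); x points along the fingers, y is the direction in which the jaws open and shut, and the axes are right-handed (so a half turn about x gives the same grasp; the last joint's range is limited). The gripper opens to 85 mm and grips with 20 to 120 N. Pads are 22 mm wide; open, the fingers measure 114 mm over their backs; the gripper's body (76 mm by 85 mm) begins 54 mm behind the grasp point. The pads swing forward as they close: fully open they stand 13 mm farther back than shut.
Start: joints at [-1.201, 0.521, -0.036, 1.599, 0.021, 1.021, -0.113], TCP at [0.266, 0.566, 0.253] pointing down, gripper open.
Joint ranges: [-2.91, 2.91], [-0.3, 2.13], [-1.5, 1.42], [0.17, 2.43], [-1.26, 4.41], [0.16, 1.93], [-2.52, 2.52]. Speed limits (rad/s): [1.89, 1.89, 2.39, 2.39, 3.01, 3.01, 3.01].

INTERFACE

Orientations are given as [roll, pitch, yaw] about the fixed x, y, z axes, in that order (R = Rz(yaw) Ry(pitch) Rx(roll)).
In Python, from workcell import bot, eyes gives the robot as it stands. The module is installed in compiled form; this text tells all that it offers.
- The arm moves only by the tool step_arm, never from a script. Its argument "targets" is a list that holds one entry, the list of rows, each a list of 7 numbers: the shift along the tool's x, y, z in cm, then the turn, a rotation vector about the tool's x, y, z in rad, then the opening, from 0 (shut) to 1 (fully open). A call has 1 to 10 rows; each row is the pose to reach, as a shift and turn from the pose measured when the call began, along the tool's axes at that moment; what a row does not reach only later rows make up. A row lasts 1/10 s, in which the tool goes at most 50 mm and 8.59 degrees, less where a joint would pass 70% of its speed; a pose out of reach is approached as far as the arm can. A call with a gripper value outside its range is refused whole. The fingers move at their own pace and stop on an object; "grip_force" is the grip in N (left out, the last holds). Time passes only in rows, so rows that repeat a pose let the fingers close. It gives the time, the measured TCP pose, the force and the opening at its end, in the units of the state.
- bot.observe(): the state, without advancing time (a new reading comes with each control period).
- eyes.grab_frame(name): name is "scene" or "top"; returns the picture (384x512x3 uint8, red, green, blue); there is no depth.
- eyes.get_calibration(name): a dict with "fx", "fy", "cx", "cy" (pixels), "camera_from_world" (4x4, takes a point from world to camera coordinates). Camera axes: x right, y down, z forward; pixel columns grow to the right and rows downward; lengths in m; the calibration is good to about 2 mm. A picture is of the moment at which its call begins. get_calibration takes no time and is no camera call.
- bot.job_done(): hands the job in, once; it reports no verdict.
The state is a dict: "clock": time; "qpos": joint angles; "qd": joint speeds; "joint_efforts": joint torques, N m; "position": TCP position; "tool_rot": TCP orientation; "force": force on the tool from outside, world axes, zero at the start; "moment": the same for the moment, N m; "grip_width": finger opening in m.
Only numpy, scipy, OpenCV 4.12 (cv2) and the standard library are available. Lean on these libraries where they do the work, as an engineer would, in place of code of your own. Each camera call takes 0.05 s, during which the arm holds its last target.

TASK

Two washed filter bowls must drain in a stack. First move the blue-banded bowl, which already stands mouth-down, to the middle of the black drain mat, still mouth-down; then turn the red-banded bowl over: lay it on its side along the two steel rails of the yellow rest, let go of it there, take it again and stand it mouth-down squarely on top of the blue one, rim on rim. Leave the stack standing free and the other things where they are.

Things in the scene. Friction and masses are not known exactly. Their poses are not given: they have to be found in the camera images.
- bowl_a: Aluminium filter bowl with a blue band near its mouth: a round open cup, 60 mm outside diameter, 75 mm long, wall 5 mm, 0.16 kg or so. It starts mouth-down; origin at the centre of its mouth (the plane of the rim), z axis along the bowl from the mouth to the closed end.
- bowl_a_end (a point): Centre of the outer face of the blue-banded bowl's closed end, in the plane of the 5 mm wide, 4 mm high foot ring that runs round that end at 60 mm diameter (75 mm along z from the origin of bowl_a).
- bowl_b: The same kind of bowl with a red band near its mouth (60 mm diameter, 75 mm long, wall 5 mm, 0.16 kg or so). It starts mouth-up; origin at the centre of its closed end, z axis along the bowl from the closed end to the mouth (at the end z must point down).
- bowl_b_mouth (a point): Centre of the red-banded bowl's mouth, in the plane of its rim (75 mm along z from the origin of bowl_b).
- bowl_b_mid (a point): Middle of the red-banded bowl on its axis (37.5 mm from either end).
- drain_mat: Fixed black rubber mat, 140 x 140 mm, 6 mm thick; origin at the centre of its underside, on the bench.
- rest: Fixed low rest: a yellow plate 64 x 104 x 6 mm with two round steel rails of 10 mm diameter, 94 mm long, running along its own y axis 40 mm apart (centre to centre) at x = -20 and +20 mm, their tops 16 mm above the bench; origin at the centre of the plate's underside. A bowl laid in it lies with its axis along the rest's y (either way round), the axis about 40 mm above the bench.
- grease_tin: Bystander: green tin with a white lid (the nearer of two such tins), 77 mm diameter, 56 mm high; origin at the centre of its underside.
- drill_case: Bystander: orange flat case 96 x 135 x 33 mm; origin at the centre of its underside.
- marker: Bystander: black and white marker pen 131 mm long, lying; origin under its middle.
- brush: Bystander: flat paint brush 169 x 36 x 13 mm, lying; origin under its middle.

How it is judged:
On the way, in this order (a step that is already met when the one before it is completed fails the run):
1. the blue-banded bowl stands mouth-down in the middle of the drain mat (axis within 30 mm of its centre), let go (horizontal distance between bowl_a and drain_mat below 0.03 m and height (world z) of bowl_a below 0.01 m and angle between bowl_a's own z axis and vertical below 0.1 rad and contact force between bowl_a and the fingers below 0.2 N), for 0.2 s.
2. the red-banded bowl lies on its side on the rails of the rest (its middle within 30 mm of the rest's centre), let go (horizontal distance between bowl_b_mid and rest below 0.03 m and height (world z) of bowl_b_mid below 0.048 m and angle between bowl_b's own z axis and vertical between 1.42 and 1.72 rad and angle between the z axis of bowl_b and the y axis of rest, either way round below 0.2 rad and contact force between bowl_b and the fingers below 0.2 N), for 0.2 s.
At the end, for the whole second after the job is handed in: The blue-banded bowl stands mouth-down on the mat with its axis within 30 mm of the mat's centre, and the red-banded bowl stands mouth-down on it, its rim on the foot ring, axes within 8 mm and 0.1 rad of each other; both at rest (horizontal distance between bowl_a and drain_mat below 0.03 m and height (world z) of bowl_a below 0.01 m and angle between bowl_a's own z axis and vertical below 0.1 rad and horizontal distance between bowl_b_mouth and bowl_a_end below 0.008 m and distance between bowl_b_mouth and bowl_a_end below 0.01 m and height (world z) of bowl_b above 0.148 m and angle between the z axis of bowl_b and the z axis of bowl_a, either way round below 0.1 rad and linear speed of each of bowl_b, bowl_a below 0.02 m/s and contact force between bowl_a and drain_mat above 0.5 N and contact force between bowl_b and bowl_a above 0.3 N); the robot touches nothing.
It fails at once if a bystander (grease tin, drill case, marker or brush) is moved more than 30 mm (distance of any of grease_tin, drill_case, marker, brush from where it was at the start of the episode above 0.03 m).
It fails at once if the blue-banded bowl is tipped over (angle between bowl_a's own z axis and vertical above 0.9 rad).
It also fails if it takes over 64 s, if anything falls off the work surface, if the arm or the gripper's body presses on something with over 40 N, if the wrist force passes 120 N, or if a joint passes its speed limit or range.

## Working session

There is one attempt and no reset: what is moved stays moved. The work goes in short steps, Python scripts to look and compute and a tool call to move; the robot and the scene stay as the last step left them, time stands still between calls to the robot, and variables do not carry over. Pictures are saved under pics/ and viewed, and the job is handed in when it is done.

Besides the shell and the picture viewer there is one more tool, called after "Request:" in YAML: its name, and indented under it one key for each argument. step_arm: Moves the arm, as the interface text tells. Its arguments: {"type":"object","properties":{"targets":{"type":"array","items":{"type":"array","items":{"type":"array","items":{"type":"number"}}}},"grip_force":{"type":"number"}},"required":["targets"]}

```bash
mkdir -p pics; python3 - <<'E'
from workcell import bot, eyes
import cv2
print(bot.observe(), bot.tcp_to_tips)
for n in ("scene","top"):
    f=eyes.grab_frame(n); cv2.imwrite(f"pics/{n}0.png",f[:,:,::-1]); print(eyes.get_calibration(n))
E
```

```text
{'clock': 0.0, 'qpos': array([-1.20116524,  0.52202509, -0.03632563,  1.59998282,  0.02121375,
        1.02110328, -0.1127876 ]), 'qd': array([-9.18551321e-06, -2.03491010e-04,  5.56415000e-04,  7.10399570e-04,
        1.06282474e-03, -1.28115374e-03, -2.06793241e-04]), 'joint_efforts': array([-1.32689926e-03, -9.27099895e+01,  1.97946489e+00, -3.69933307e+01,
        1.77598209e-02,  8.14142200e-03, -5.31245576e-05]), 'position': array([0.26602271, 0.56522323, 0.25272786]), 'tool_rot': array([-1.48853825,  1.5696632 , -1.92836171]), 'force': array([ 0.21438223, -0.35622155, -0.45546513]), 'moment': array([-0.02157907, -0.01462435,  0.00998802]), 'grip_width': 0.08538673872793053} 0.022
{'fx': 478.34479032706327, 'fy': 478.34479032706327, 'cx': 250.0002446983214, 'cy': 191.83616217989086, 'camera_from_world': array([[ 0.81798012, -0.57515838, -0.01006806, -0.3711401 ],
       [-0.42979419, -0.59942554, -0.67525252,  0.35215456],
       [ 0.38234209,  0.55667033, -0.73751791,  1.34046707],
       [ 0.        ,  0.        ,  0.        ,  1.        ]])}
{'fx': 387.8242868814025, 'fy': 387.8242868814025, 'cx': 250.44360848266223, 'cy': 189.01942439562362, 'camera_from_world': array([[ 0.02884639, -0.99957736, -0.00360248,  0.10564706],
       [-0.99523979, -0.0283852 , -0.09323113,  0.5618746 ],
       [ 0.09308947,  0.00627471, -0.99563798,  1.21160933],
       [ 0.        ,  0.        ,  0.        ,  1.        ]])}
```

View pics/scene0.png

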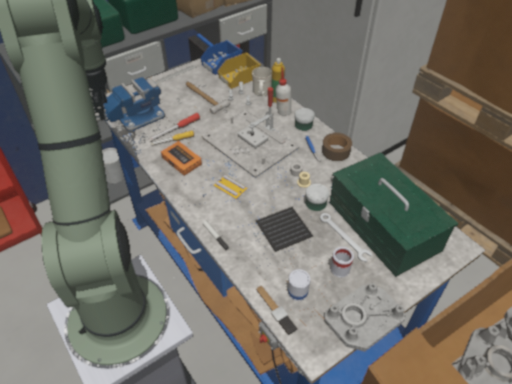

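View pics/top0.png

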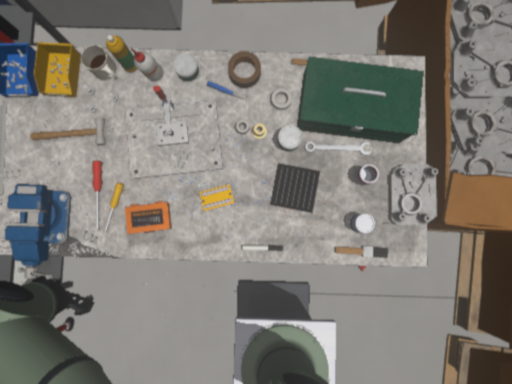

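The top view shows the blue bowl near (362,222), the red one near (368,173), the mat at (296,188), the rest at (217,197), the marker at (262,247) and the brush at (360,252). I'll zoom in to measure.

```bash
python3 - <<'E'
import cv2, numpy as np
t=cv2.imread('pics/top0.png'); s=cv2.imread('pics/scene0.png')
a=cv2.resize(t[150:260,190:390],None,fx=4,fy=4,interpolation=cv2.INTER_CUBIC)
b=cv2.resize(s[165:340,200:380],None,fx=3.4,fy=3.4,interpolation=cv2.INTER_CUBIC)
cv2.imwrite('pics/tz.png',a); cv2.imwrite('pics/sz.png',b)
E
```

```text
(no output)
```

View pics/tz.png

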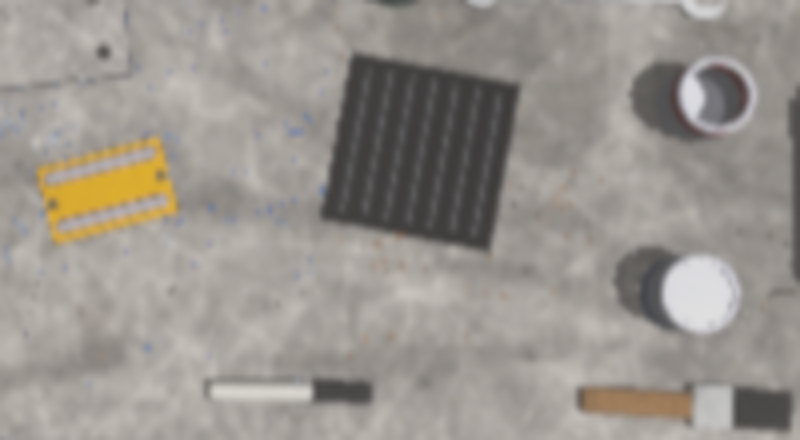

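View pics/sz.png

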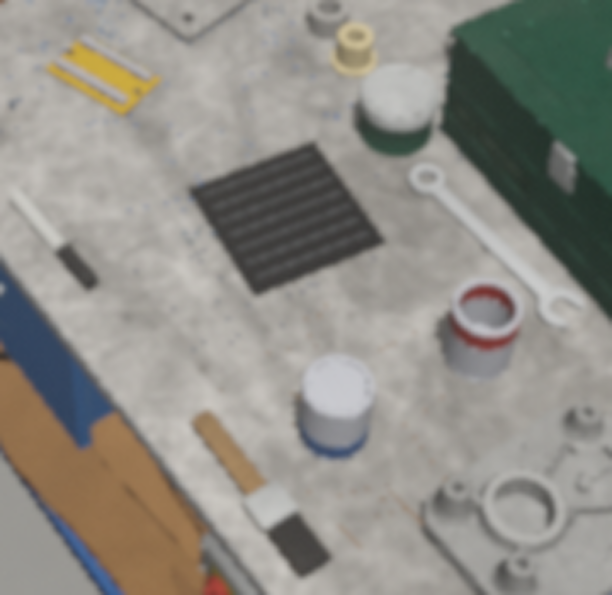

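```bash
cat > h.py <<'E'
import cv2, numpy as np
from workcell import bot, eyes
from scipy.spatial.transform import Rotation as R
def ray(n,uv,z):
    c=eyes.get_calibration(n); T=np.array(c["camera_from_world"]); Rm=T[:3,:3]; o=-Rm.T@T[:3,3]
    d=Rm.T@np.array([(uv[0]-c["cx"])/c["fx"],(uv[1]-c["cy"])/c["fy"],1]); return o+d*(z-o[2])/d[2]
def proj(n,p):
    c=eyes.get_calibration(n); T=np.array(c["camera_from_world"]); q=T[:3,:3]@np.asarray(p)+T[:3,3]
    return np.array([c["fx"]*q[0]/q[2]+c["cx"],c["fy"]*q[1]/q[2]+c["cy"]])
def grab(n,f):
    im=eyes.grab_frame(n)[:,:,::-1].copy(); cv2.imwrite(f"pics/{f}.png",im); return im
def blobs(mask,mn=40):
    cs,_=cv2.findContours(mask.astype(np.uint8)*255,cv2.RETR_EXTERNAL,cv2.CHAIN_APPROX_NONE)
    return sorted([c for c in cs if cv2.contourArea(c)>mn],key=cv2.contourArea,reverse=True)
def roi(m,x0,x1,y0,y1):
    o=np.zeros_like(m); o[y0:y1,x0:x1]=m[y0:y1,x0:x1]; return o
E
cat > m.py <<'E'
from h import *
for n,f in (("top","top0"),("scene","scene0")):
    im=cv2.imread(f"pics/{f}.png"); hsv=cv2.cvtColor(im,cv2.COLOR_BGR2HSV); H,S,V=cv2.split(hsv)
    top=n=="top"
    R_=dict(mat=(260,335,155,220) if top else (250,318,200,258), rest=(195,240,180,215) if top else (210,250,172,202),
      a=(345,385,205,240) if top else (283,315,265,305), b=(352,385,158,190) if top else (325,360,240,280))
    m=roi(V<100,*R_['mat']); c=blobs(m)[0]; r=cv2.minAreaRect(c); box=cv2.boxPoints(r)
    print(n,'mat',[ray(n,p,.006).round(3)[:2] for p in box], ray(n,np.mean(box,0),.006))
    m=roi((S>60)&(V>80),*R_['rest'])|roi((H>15)&(H<35)&(S>110),*R_['rest']); c=cv2.convexHull(np.vstack(blobs(m,8))); box=cv2.boxPoints(cv2.minAreaRect(c))
    P=[ray(n,p,.006)[:2] for p in box]; print(n,'rest',np.round(P,3),np.mean(P,0))
    for k in 'ab':
        m=roi((V>190)&(S<60),*R_[k]) if True else 0
        bs=blobs(m,20); 
        if not bs: print(k,'none'); continue
        c=cv2.convexHull(np.vstack(bs)); e=cv2.fitEllipse(c); M=c.reshape(-1,2)
        print(n,k,'ellipse',e,ray(n,e[0],.075), 'ext', [ray(n,p,.075)[:2].round(3) for p in (M[M[:,0].argmin()],M[M[:,0].argmax()],M[M[:,1].argmin()],M[M[:,1].argmax()])])
E
python3 m.py
```

```text
top mat [array([0.514, 0.058]), array([0.649, 0.036]), array([ 0.627, -0.102]), array([ 0.492, -0.078])] [ 0.56999762 -0.02124584  0.006     ]
top rest [[0.548 0.292]
 [0.579 0.19 ]
 [0.514 0.171]
 [0.484 0.273]] [0.53117143 0.23144741]
top a ellipse ((364.88531494140625, 222.99937438964844), (18.09602165222168, 18.502853393554688), 142.5663604736328) [ 0.46033479 -0.22915641  0.075     ] ext [array([ 0.454, -0.202]), array([ 0.464, -0.257]), array([ 0.488, -0.236]), array([ 0.433, -0.236])]
top b ellipse ((362.80841064453125, 173.68235778808594), (4.371654510498047, 10.742377281188965), 173.568115234375) [ 0.61126662 -0.22257215  0.075     ] ext [array([ 0.604, -0.217]), array([ 0.614, -0.229]), array([ 0.629, -0.22 ]), array([ 0.595, -0.223])]
scene mat [array([0.515, 0.057]), array([0.68, 0.03]), array([ 0.624, -0.103]), array([ 0.47 , -0.074])] [ 0.57033168 -0.02429642  0.006     ]
scene rest [[0.475 0.26 ]
 [0.528 0.304]
 [0.576 0.194]
 [0.524 0.154]] [0.52568193 0.22767891]
scene a ellipse ((299.154296875, 278.076904296875), (16.494359970092773, 19.710628509521484), 105.78726959228516) [ 0.46124645 -0.22896294  0.075     ] ext [array([ 0.437, -0.219]), array([ 0.484, -0.245]), array([ 0.482, -0.211]), array([ 0.456, -0.256])]Traceback (most recent call last):
  File "m.py", line 15, in <module>
    c=cv2.convexHull(np.vstack(bs)); e=cv2.fitEllipse(c); M=c.reshape(-1,2)
                                       ~~~~~~~~~~~~~~^^^
cv2.error: OpenCV(4.12.0) /io/opencv/modules/imgproc/src/shapedescr.cpp:361: error: (-201:Incorrect size of input array) There should be at least 5 points to fit the ellipse in function 'fitEllipseNoDirect'
```

```bash
python3 - <<'E'
from h import *
print(ray("top",(368.75,173.75),.075), ray("scene",(342.9,256.),.075))
t=cv2.imread('pics/top0.png'); s=cv2.imread('pics/scene0.png')
def ring(n,c,r,z,im):
    for a in np.linspace(0,2*np.pi,60): 
        p=proj(n,[c[0]+r*np.cos(a),c[1]+r*np.sin(a),z]); cv2.circle(im,tuple(np.round((p+.5)*6).astype(int)),1,(0,255,0),-1)
T=cv2.resize(t,None,fx=6,fy=6,interpolation=cv2.INTER_CUBIC);S=cv2.resize(s,None,fx=6,fy=6,interpolation=cv2.INTER_CUBIC)
b=ray("top",(368.75,173.75),.075); 
for n,im in(("top",T),("scene",S)):
    ring(n,b,.03,.075,im); ring(n,b,.03,0,im); ring(n,(.4605,-.229),.03,.075,im); ring(n,(.4605,-.229),.03,0,im)
o=np.hstack([T[152*6:245*6,345*6:392*6],S[235*6:310*6,280*6:365*6][:93*6][:, :].copy() if False else cv2.resize(S[235*6:310*6,280*6:365*6],(510,558))])
cv2.imwrite('pics/chk.png',o); print(o.shape)
E
```

```text
[ 0.61157451 -0.24081339  0.075     ] [ 0.61100843 -0.24450605  0.075     ]
(558, 792, 3)
```

View pics/chk.png

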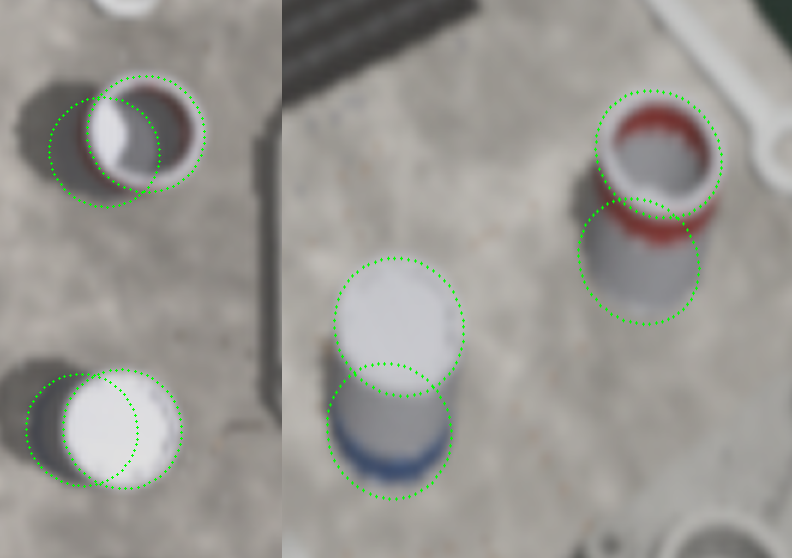

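```bash
cat >> h.py <<'E'
def pose():
    s=bot.observe(); return np.array(s["position"]),R.from_euler('xyz',s["tool_rot"])
def tool(d,j):
    """orientation with tool x along d, jaws y along j"""
    d=np.array(d,float);d/=np.linalg.norm(d);j=np.array(j,float);j-=d*(j@d);j/=np.linalg.norm(j)
    return R.from_matrix(np.stack([d,j,np.cross(d,j)],1))
def go(pg,Rg,tcp=True):
    """pg grasp point (TCP+3mm along x) -> shift cm and rotvec, in tool axes"""
    p,Rc=pose(); pt=np.array(pg)-Rg.apply([.003,0,0]); 
    print('shift cm',(Rc.inv().apply(pt-p)*100).round(2),'turn',(Rc.inv()*Rg).as_rotvec().round(3),'dist',np.linalg.norm(pt-p).round(3))
def st():
    s=bot.observe(); p,Rc=pose(); print('t',round(s['clock'],2),'grasp',(p+Rc.apply([.003,0,0])).round(4),'x',Rc.apply([1,0,0]).round(3),'y',Rc.apply([0,1,0]).round(3),'q',s['qpos'].round(2),'F',s['force'].round(1),'w',round(s['grip_width'],4))
E
python3 - <<'E'
from h import *
st()
go([.4605,-.229,.15],tool([0,0,-1],[0,1,0])); go([.4605,-.229,.15],tool([0,0,-1],[0,-1,0]))
go([.4605,0.1,.25],tool([0,0,-1],[0,-1,0]));go([.4605,0.1,.25],tool([0,0,-1],[0,1,0]))
E
```

```text
t 0.1 grasp [0.266  0.5653 0.2498] x [-0.    -0.001 -1.   ] y [ 0.426  0.905 -0.001] q [-1.2   0.52 -0.04  1.6   0.02  1.02 -0.11] F [ 0.1  0.2 -0.4] w 0.0851
shift cm [ 10.04 -63.58  51.42] turn [-0.44  -0.     0.001] dist 0.824
shift cm [ 10.04 -63.58  51.42] turn [2.702e+00 1.000e-03 0.000e+00] dist 0.824
shift cm [ 1.000e-02 -3.382e+01  3.741e+01] turn [2.702e+00 1.000e-03 0.000e+00] dist 0.504
shift cm [ 1.000e-02 -3.382e+01  3.741e+01] turn [-0.44  -0.     0.001] dist 0.504
```

```bash
python3 - <<'E'
from h import *
go([.5,0.1,.25],tool([0,0,-1],[1,0.1,0]))
E
```

```text
shift cm [ 1.000e-02 -3.214e+01  4.098e+01] turn [1.031e+00 1.000e-03 1.000e-03] dist 0.521
```

Request:
step_arm:
  targets:
    - [[0, -32, 41, 1.03, 0, 0, 1], [0, -32, 41, 1.03, 0, 0, 1], [0, -32, 41, 1.03, 0, 0, 1], [0, -32, 41, 1.03, 0, 0, 1], [0, -32, 41, 1.03, 0, 0, 1], [0, -32, 41, 1.03, 0, 0, 1], [0, -32, 41, 1.03, 0, 0, 1], [0, -32, 41, 1.03, 0, 0, 1], [0, -32, 41, 1.03, 0, 0, 1], [0, -32, 41, 1.03, 0, 0, 1]]
  grip_force: 60

```text
clock: 1.1
position: [0.492, 0.1174, 0.2532]
tool_rot: [-0.513, 1.57, -1.982]
force: [1.5, -0.1, -0.7]
grip_width: 0.0853
```

```bash
python3 - <<'E'
from h import *
st()
go([.4605,-.229,.15],tool([0,0,-1],[.5,-.87,0]))
E
```

```text
t 1.1 grasp [0.492  0.1174 0.2502] x [-0.    -0.001 -1.   ] y [ 0.995  0.101 -0.   ] q [-0.61  0.35  0.33  1.92 -0.14  0.89 -0.11] F [ 1.5 -0.1 -0.7] w 0.0853
shift cm [10.05 -6.64 34.14] turn [ 1.151e+00  1.000e-03 -0.000e+00] dist 0.362
```

Request:
step_arm:
  targets:
    - [[8, -6.6, 34.1, 1.15, 0, 0, 1], [8, -6.6, 34.1, 1.15, 0, 0, 1], [8, -6.6, 34.1, 1.15, 0, 0, 1], [8, -6.6, 34.1, 1.15, 0, 0, 1], [8, -6.6, 34.1, 1.15, 0, 0, 1], [8, -6.6, 34.1, 1.15, 0, 0, 1], [8, -6.6, 34.1, 1.15, 0, 0, 1], [8, -6.6, 34.1, 1.15, 0, 0, 1], [8, -6.6, 34.1, 1.15, 0, 0, 1], [8, -6.6, 34.1, 1.15, 0, 0, 1]]

```text
clock: 2.1
position: [0.461, -0.2277, 0.1733]
tool_rot: [-0.103, 1.57, -2.718]
force: [-0.2, 0.4, 0.9]
grip_width: 0.0853
```

```bash
python3 - <<'E'
from h import *
st()
go([.4605,-.229,.045],tool([0,0,-1],[.5,-.87,0]))
E
```

```text
t 2.1 grasp [ 0.461  -0.2277  0.1703] x [-0.001 -0.    -1.   ] y [ 0.502 -0.865 -0.   ] q [-0.09  0.53  0.6   1.99 -0.43  0.75 -0.28] F [-0.2  0.4  0.9] w 0.0853
shift cm [12.53  0.09  0.09] turn [0.004 0.001 0.   ] dist 0.125
```

Request:
step_arm:
  targets:
    - [[3, 0.1, 0.1, 0, 0, 0, 1], [6, 0.1, 0.1, 0, 0, 0, 1], [9, 0.1, 0.1, 0, 0, 0, 1], [11.5, 0.1, 0.1, 0, 0, 0, 1], [12.5, 0.1, 0.1, 0, 0, 0, 1], [12.5, 0.1, 0.1, 0, 0, 0, 1], [12.5, 0.1, 0.1, 0, 0, 0, 1]]

```text
clock: 2.8
position: [0.4611, -0.2288, 0.0493]
tool_rot: [1.285, 1.57, -1.328]
force: [-0.3, 0.1, -0.1]
grip_width: 0.0853
```

Request:
step_arm:
  targets:
    - [[0, 0, 0, 0, 0, 0, 0.4], [0, 0, 0, 0, 0, 0, 0.4], [0, 0, 0, 0, 0, 0, 0.4], [0, 0, 0, 0, 0, 0, 0.4], [0, 0, 0, 0, 0, 0, 0.4], [0, 0, 0, 0, 0, 0, 0.4]]

```text
clock: 3.4
position: [0.4619, -0.2288, 0.0508]
tool_rot: [2.396, 1.569, -0.217]
force: [-3.0, 3.1, 21.9]
grip_width: 0.0601
```

```bash
python3 - <<'E'
from h import *
st()
im=grab("scene","s1"); cv2.imwrite('pics/s1z.png',cv2.resize(im[150:340,200:400],None,fx=3,fy=3,interpolation=cv2.INTER_CUBIC))
E
```

```text
t 3.4 grasp [ 0.4619 -0.2288  0.0478] x [ 0.002 -0.    -1.   ] y [ 0.504 -0.864  0.002] q [ 0.05  0.73  0.41  2.04 -0.6   0.49 -0.14] F [-3.   3.1 21.9] w 0.0601
```

View pics/s1z.png

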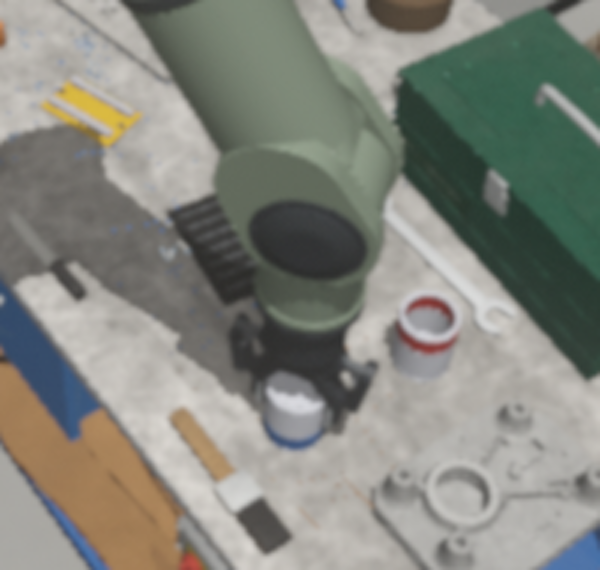

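```bash
python3 - <<'E'
from h import *
go([.570,-.0225,.145],tool([0,0,-1],[.75,-.66,0]))
E
```

```text
shift cm [ -9.71 -12.35 -19.76] turn [-0.321 -0.001 -0.002] dist 0.252
```

Request:
step_arm:
  targets:
    - [[-3, 0, 0, 0, 0, 0, 0.4], [-6, 0, 0, 0, 0, 0, 0.4], [-9, 0, 0, 0, 0, 0, 0.4], [-9.5, 0, 0, 0, 0, 0, 0.4]]

```text
clock: 3.85
position: [0.4628, -0.2292, 0.149]
tool_rot: [2.378, 1.564, -0.235]
force: [0.4, -0.6, -1.8]
grip_width: 0.0596
```

```bash
python3 - <<'E'
from h import *
st()
go([.570,-.0225,.14],tool([0,0,-1],[.75,-.66,0]))
E
```

```text
t 3.85 grasp [ 0.4628 -0.2292  0.146 ] x [ 0.007 -0.002 -1.   ] y [ 0.504 -0.864  0.005] q [-0.07  0.57  0.57  2.   -0.48  0.69 -0.24] F [ 0.4 -0.6 -1.8] w 0.0596
shift cm [  0.63 -12.45 -19.68] turn [-0.321 -0.004 -0.005] dist 0.233
```

Request:
step_arm:
  targets:
    - [[0.6, -3.1, -4.9, -0.1, -0.004, -0.005, 0.4], [0.6, -6.2, -9.8, -0.2, -0.004, -0.005, 0.4], [0.6, -9.3, -14.7, -0.3, -0.004, -0.005, 0.4], [0.6, -11.6, -18.3, -0.32, -0.004, -0.005, 0.4], [0.6, -12.4, -19.7, -0.32, -0.004, -0.005, 0.4], [0.6, -12.4, -19.7, -0.32, -0.004, -0.005, 0.4], [0.6, -12.4, -19.7, -0.32, -0.004, -0.005, 0.4], [0.6, -12.4, -19.7, -0.32, -0.004, -0.005, 0.4]]

```text
clock: 4.65
position: [0.5699, -0.0239, 0.1433]
tool_rot: [0.574, 1.57, -1.72]
force: [0.0, -0.3, -1.3]
grip_width: 0.0596
```

```bash
python3 - <<'E'
from h import *
st()
go([.570,-.0225,.0552],tool([0,0,-1],[.75,-.66,0]))
E
```

```text
t 4.65 grasp [ 0.5699 -0.024   0.1403] x [-0.    -0.001 -1.   ] y [ 0.749 -0.662  0.   ] q [-0.41  0.64  0.5   1.86 -0.43  0.75 -0.4 ] F [ 0.  -0.3 -1.3] w 0.0596
shift cm [ 8.51 -0.09 -0.12] turn [-0.002  0.001 -0.   ] dist 0.085
```

Request:
step_arm:
  targets:
    - [[3, -0.1, -0.1, 0, 0, 0, 0.4], [6, -0.1, -0.1, 0, 0, 0, 0.4], [7.8, -0.1, -0.1, 0, 0, 0, 0.4], [8.4, -0.1, -0.1, 0, 0, 0, 0.4], [8.6, -0.1, -0.1, 0, 0, 0, 0.4], [8.6, -0.1, -0.1, 0, 0, 0, 0.4]]

```text
clock: 5.25
position: [0.57, -0.0232, 0.0579]
tool_rot: [1.474, 1.57, -0.821]
force: [0.6, 0.0, -1.5]
grip_width: 0.0596
```

```bash
python3 - <<'E'
from h import *
st()
E
```

```text
t 5.25 grasp [ 0.57   -0.0232  0.0549] x [ 0.001 -0.001 -1.   ] y [ 0.749 -0.663  0.001] q [-0.34  0.76  0.4   1.89 -0.51  0.59 -0.33] F [ 0.6  0.  -1.5] w 0.0596
```

No contact yet; I'll lower gently.

Request:
step_arm:
  targets:
    - [[0.1, 0, 0, 0, 0, 0, 0.4], [0.2, 0, 0, 0, 0, 0, 0.4], [0.25, 0, 0, 0, 0, 0, 0.4]]

```text
clock: 5.55
position: [0.5705, -0.0233, 0.0568]
tool_rot: [2.131, 1.569, -0.165]
force: [-7.2, 0.5, 28.5]
grip_width: 0.0596
```

Contact; release and go up.

Request:
step_arm:
  targets:
    - [[-0.1, 0, 0, 0, 0, 0, 0.4], [-0.1, 0, 0, 0, 0, 0, 1], [-0.1, 0, 0, 0, 0, 0, 1], [-0.1, 0, 0, 0, 0, 0, 1], [-0.1, 0, 0, 0, 0, 0, 1], [-0.1, 0, 0, 0, 0, 0, 1], [-0.1, 0, 0, 0, 0, 0, 1]]

```text
clock: 6.25
position: [0.5705, -0.0234, 0.0577]
tool_rot: [2.094, 1.569, -0.201]
force: [-0.2, -0.2, 0.8]
grip_width: 0.0852
```

Request:
step_arm:
  targets:
    - [[-3, 0, 0, 0, 0, 0, 1], [-7, 0, 0, 0, 0, 0, 1], [-12, 0, 0, 0, 0, 0, 1], [-14, 0, 0, 0, 0, 0, 1], [-15, 0, 0, 0, 0, 0, 1]]

```text
clock: 6.75
position: [0.5708, -0.0233, 0.2098]
tool_rot: [2.325, 1.566, 0.029]
force: [-0.2, -0.3, -1.1]
grip_width: 0.0851
```

```bash
python3 - <<'E'
from h import *
st()
im=grab("scene","s2"); im2=grab("top","t2")
cv2.imwrite('pics/s2z.png',np.hstack([cv2.resize(i,(400,400),interpolation=cv2.INTER_CUBIC) for i in (im[150:320,200:370],im2[120:260,250:390])]))
a=.707
s=R.from_euler
print('pick sideways'); 
d=[0,-a,-a]
for j in ([1,0,0],[-1,0,0]):
  go([.6115,-.242,.15],tool(d,j))
E
```

```text
t 6.75 grasp [ 0.5708 -0.0232  0.2068] x [ 0.005  0.    -1.   ] y [ 0.749 -0.663  0.004] q [-0.45  0.55  0.56  1.81 -0.37  0.88 -0.44] F [-0.2 -0.3 -1.1] w 0.0851
pick sideways
shift cm [ 5.64 17.42 13.54] turn [-0.687 -0.751  0.281] dist 0.228
shift cm [ 5.64 17.42 13.54] turn [2.261 0.351 0.938] dist 0.228
```

View pics/s2z.png

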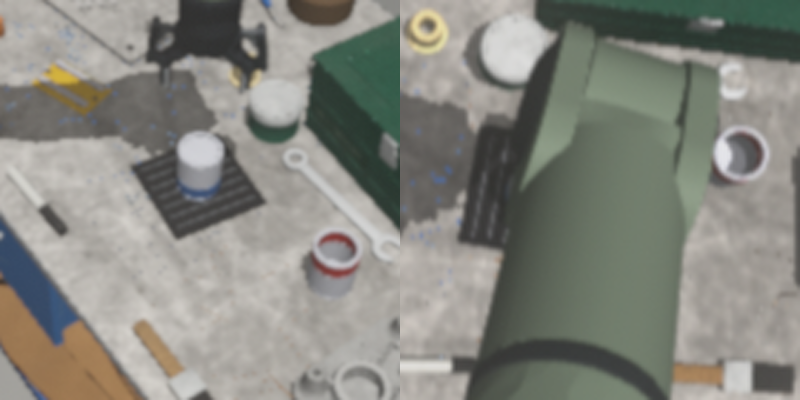

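```bash
python3 - <<'E'
from h import *
a=.7071
go(np.array([.6115,-.242,.042])+.13*np.array([0,a,a]),tool([0,-a,-a],[1,0,0]))
E
```

```text
shift cm [ 7.24 11.33  6.65] turn [-0.687 -0.751  0.281] dist 0.15
```

Request:
step_arm:
  targets:
    - [[0, 6, 3.5, -0.2, -0.2, 0.08, 1], [3, 11.3, 6.6, -0.4, -0.4, 0.16, 1], [7.2, 11.3, 6.7, -0.69, -0.75, 0.28, 1], [7.2, 11.3, 6.7, -0.69, -0.75, 0.28, 1], [7.2, 11.3, 6.7, -0.69, -0.75, 0.28, 1], [7.2, 11.3, 6.7, -0.69, -0.75, 0.28, 1], [7.2, 11.3, 6.7, -0.69, -0.75, 0.28, 1], [7.2, 11.3, 6.7, -0.69, -0.75, 0.28, 1], [7.2, 11.3, 6.7, -0.69, -0.75, 0.28, 1], [7.2, 11.3, 6.7, -0.69, -0.75, 0.28, 1]]

```text
clock: 7.85
position: [0.6107, -0.1494, 0.1366]
tool_rot: [-0.0, 0.789, -1.573]
force: [-0.3, -0.3, 0.3]
grip_width: 0.0855
```

```bash
python3 - <<'E'
from h import *
a=.7071
st()
go(np.array([.6115,-.242,.042])+.13*np.array([0,a,a]),tool([0,-a,-a],[1,0,0]))
go(np.array([.6115,-.242,.042]),tool([0,-a,-a],[1,0,0]))
im=grab("scene","s3"); im2=grab("top","t3")
cv2.imwrite('pics/s3z.png',np.hstack([cv2.resize(i,(400,400),interpolation=cv2.INTER_CUBIC) for i in (im[120:320,200:400],im2[120:260,250:390])]))
E
```

```text
t 7.85 grasp [ 0.6107 -0.1515  0.1344] x [-0.001 -0.705 -0.71 ] y [ 1.    -0.002 -0.   ] q [-0.7   0.97  0.8   1.78  0.22  0.7  -0.31] F [-0.3 -0.3  0.3] w 0.0855
shift cm [-0.06  0.08 -0.14] turn [-0.001 -0.004  0.001] dist 0.002
shift cm [12.94  0.1  -0.09] turn [-0.001 -0.004  0.001] dist 0.129
```

View pics/s3z.png

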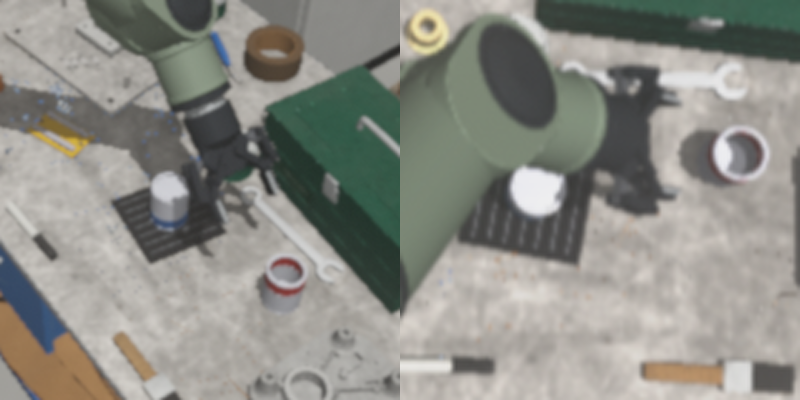

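```bash
python3 - <<'E'
from h import *
d=np.array([.5,-.5,-.7071])
go(np.array([.6115,-.242,.042])-.13*d,tool(d,[1,1,0]))
E
```

```text
shift cm [ 1.9  -6.58  1.79] turn [-0.558 -0.003  0.555] dist 0.071
```

Request:
step_arm:
  targets:
    - [[0, -3, 0.8, -0.14, 0, 0.14, 1], [0.5, -6.6, 1.8, -0.28, 0, 0.28, 1], [1.9, -6.6, 1.8, -0.42, 0, 0.42, 1], [1.9, -6.6, 1.8, -0.56, 0, 0.56, 1], [1.9, -6.6, 1.8, -0.56, 0, 0.56, 1], [1.9, -6.6, 1.8, -0.56, 0, 0.56, 1], [1.9, -6.6, 1.8, -0.56, 0, 0.56, 1], [1.9, -6.6, 1.8, -0.56, 0, 0.56, 1]]

```text
clock: 8.75
position: [0.544, -0.186, 0.1442]
tool_rot: [-0.025, 0.732, -1.086]
force: [-0.1, -0.6, 1.6]
grip_width: 0.0853
```

```bash
python3 - <<'E'
from h import *
d=np.array([.5,-.5,-.7071])
st()
go(np.array([.6115,-.242,.042])-.02*d,tool(d,[1,1,0]))
go(np.array([.6115,-.242,.042]),tool(d,[1,1,0]))
im=grab("scene","s4"); im2=grab("top","t4")
cv2.imwrite('pics/s4z.png',np.hstack([cv2.resize(i,(400,400),interpolation=cv2.INTER_CUBIC) for i in (im[120:320,200:400],im2[120:260,250:390])]))
E
```

```text
t 8.75 grasp [ 0.545  -0.188   0.1422] x [ 0.346 -0.658 -0.668] y [ 0.877  0.48  -0.018] q [-0.73  0.83  0.78  2.24  1.67  0.25 -1.34] F [-0.1 -0.6  1.6] w 0.0853
shift cm [10.62  2.93 -1.95] turn [-0.182  0.05   0.219] dist 0.112
shift cm [12.57  3.36 -2.09] turn [-0.182  0.05   0.219] dist 0.132
```

View pics/s4z.png

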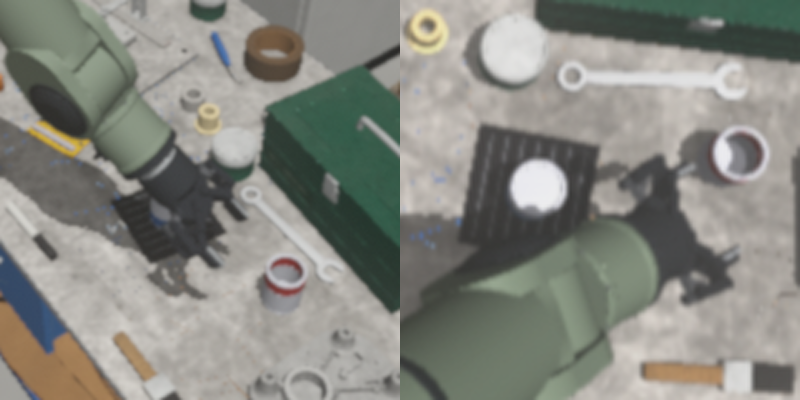

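```bash
python3 - <<'E'
from h import *
d=np.array([.2,.61,-.766]); d/=np.linalg.norm(d)
print(d)
go([.545,-.188,.20],tool([0.15,-.15,-1],[.97,.1,0]))
go(np.array([.6115,-.242,.042])-.17*d,tool(d,[.95,-.312,0]))
E
```

```text
[ 0.2001145   0.61034922 -0.76643853]
shift cm [-3.81 -0.06  4.47] turn [ 0.408  0.644 -0.052] dist 0.059
shift cm [ 9.75 -4.84 12.71] turn [ 0.9    1.451 -0.043] dist 0.167
```

Request:
step_arm:
  targets:
    - [[-2, 0, 2, 0.08, 0.12, 0, 1], [-3.8, 0, 4.5, 0.16, 0.24, 0, 1], [-3.8, 0, 4.5, 0.24, 0.38, -0.03, 1], [-3.8, 0, 4.5, 0.34, 0.52, -0.04, 1], [-3.8, 0, 4.5, 0.41, 0.64, -0.05, 1], [-3.8, 0, 4.5, 0.41, 0.64, -0.05, 1], [-3.8, 0, 4.5, 0.41, 0.64, -0.05, 1], [-3.8, 0, 4.5, 0.41, 0.64, -0.05, 1]]

```text
clock: 9.65
position: [0.5456, -0.1869, 0.2035]
tool_rot: [0.526, 1.308, -0.906]
force: [-0.8, -0.0, -1.0]
grip_width: 0.0852
```

```bash
python3 - <<'E'
from h import *
d=np.array([.2,.61,-.766]); d/=np.linalg.norm(d)
st()
go(np.array([.6115,-.242,.042])-.17*d,tool(d,[.95,-.312,0]))
E
```

```text
t 9.65 grasp [ 0.5461 -0.1876  0.2006] x [ 0.16  -0.205 -0.966] y [0.98  0.152 0.13 ] q [0.05 0.43 0.1  1.96 0.26 0.58 0.08] F [-0.8 -0.  -1. ] w 0.0852
shift cm [ 6.58  0.25 15.26] turn [ 0.504  0.877 -0.016] dist 0.166
```

Request:
step_arm:
  targets:
    - [[1, 0, 4, 0.07, 0.12, 0, 1], [3, 0, 8, 0.14, 0.24, 0, 1], [5, 0.2, 12, 0.22, 0.38, 0, 1], [6.6, 0.2, 15.2, 0.3, 0.52, 0, 1], [6.6, 0.2, 15.2, 0.38, 0.66, -0.01, 1], [6.6, 0.2, 15.2, 0.46, 0.8, -0.02, 1], [6.6, 0.2, 15.2, 0.5, 0.88, -0.02, 1], [6.6, 0.2, 15.2, 0.5, 0.88, -0.02, 1], [6.6, 0.2, 15.2, 0.5, 0.88, -0.02, 1]]

```text
clock: 10.55
position: [0.576, -0.3499, 0.1732]
tool_rot: [-3.139, 0.863, 1.253]
force: [-0.1, -0.5, 0.1]
grip_width: 0.0849
```

```bash
python3 - <<'E'
from h import *
d=np.array([.2,.61,-.766]); d/=np.linalg.norm(d)
st()
go(np.array([.6115,-.242,.042])-.1*d,tool(d,[.95,-.312,0]))
go(np.array([.6115,-.242,.042]),tool(d,[.95,-.312,0]))
im=grab("scene","s5"); im2=grab("top","t5")
cv2.imwrite('pics/s5z.png',np.hstack([cv2.resize(i,(400,400),interpolation=cv2.INTER_CUBIC) for i in (im[120:340,220:440],im2[120:300,280:460])]))
E
```

```text
t 10.55 grasp [ 0.5766 -0.348   0.1709] x [ 0.203  0.618 -0.76 ] y [ 0.949 -0.314 -0.002] q [ 0.87  0.88 -0.25  1.33 -0.49  1.26  0.59] F [-0.1 -0.5  0.1] w 0.0849
shift cm [ 7.05  0.   -0.2 ] turn [-0.003 -0.011 -0.001] dist 0.071
shift cm [17.05 -0.   -0.1 ] turn [-0.003 -0.011 -0.001] dist 0.171
```

View pics/s5z.png

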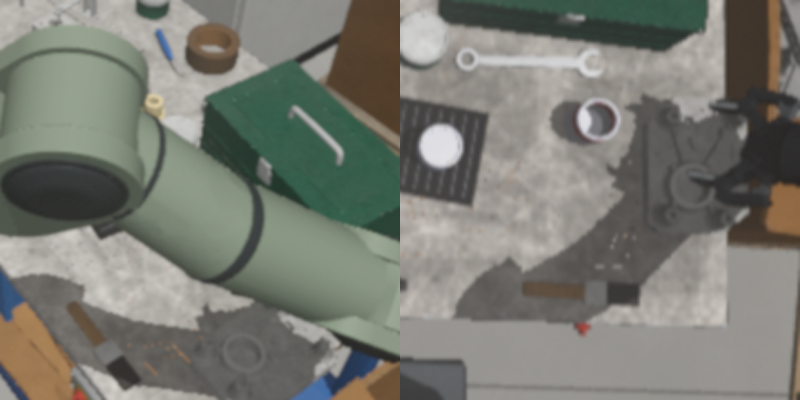

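Request:
step_arm:
  targets:
    - [[3, 0, 0, 0, 0, 0, 1], [6, 0, -0.1, 0, -0.01, 0, 1], [9, 0, -0.1, 0, -0.01, 0, 1], [12, 0, -0.1, 0, -0.01, 0, 1], [12, 0, -0.1, 0, -0.01, 0, 1], [12, 0, -0.1, 0, -0.01, 0, 1]]

```text
clock: 11.25
position: [0.6023, -0.272, 0.0844]
tool_rot: [3.136, 0.881, 1.256]
force: [-0.0, -0.6, 0.6]
grip_width: 0.0851
```

```bash
python3 - <<'E'
from h import *
d=np.array([.2,.61,-.766]); d/=np.linalg.norm(d)
st()
go(np.array([.6115,-.242,.042]),tool(d,[.95,-.312,0]))
im=grab("scene","s6"); im2=grab("top","t6")
cv2.imwrite('pics/s6z.png',np.hstack([cv2.resize(i,(400,400),interpolation=cv2.INTER_CUBIC) for i in (im[150:310,260:420],im2[120:240,310:430])]))
E
```

```text
t 11.25 grasp [ 0.6029 -0.2702  0.0821] x [ 0.197  0.605 -0.771] y [ 0.952 -0.306  0.003] q [ 0.78  0.95 -0.28  1.47 -0.51  1.02  0.61] F [-0.  -0.6  0.6] w 0.0851
shift cm [ 4.97 -0.06  0.28] turn [0.007 0.008 0.001] dist 0.05
```

View pics/s6z.png

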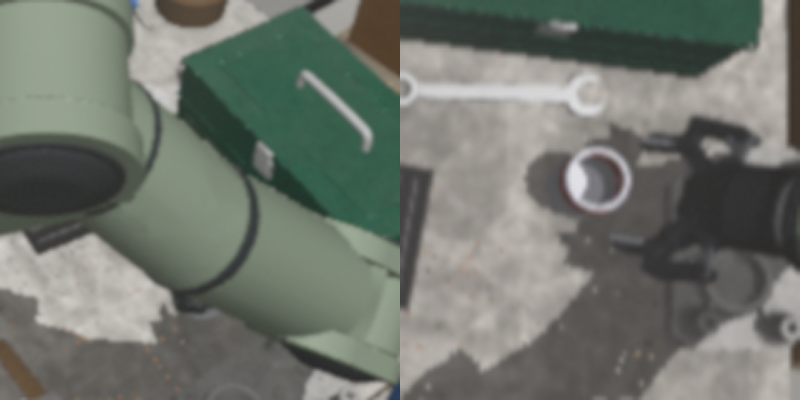

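Request:
step_arm:
  targets:
    - [[2, 0, 0.1, 0, 0, 0, 1], [4, -0.1, 0.3, 0, 0, 0, 1], [5, -0.1, 0.3, 0, 0, 0, 1], [5, -0.1, 0.3, 0, 0, 0, 1], [5, -0.1, 0.3, 0, 0, 0, 1]]

```text
clock: 11.85
position: [0.6105, -0.2463, 0.045]
tool_rot: [3.134, 0.882, 1.252]
force: [-0.6, -0.4, 0.0]
grip_width: 0.0854
```

```bash
python3 - <<'E'
from h import *
st()
im2=grab("top","t7")
cv2.imwrite('pics/s7z.png',np.hstack([cv2.resize(i,(600,600),interpolation=cv2.INTER_CUBIC) for i in (im2[130:230,320:420],)]))
E
```

```text
t 11.85 grasp [ 0.6111 -0.2445  0.0427] x [ 0.199  0.603 -0.772] y [ 0.951 -0.308  0.005] q [ 0.76  0.99 -0.3   1.5  -0.52  0.93  0.63] F [-0.6 -0.4  0. ] w 0.0854
```

View pics/s7z.png

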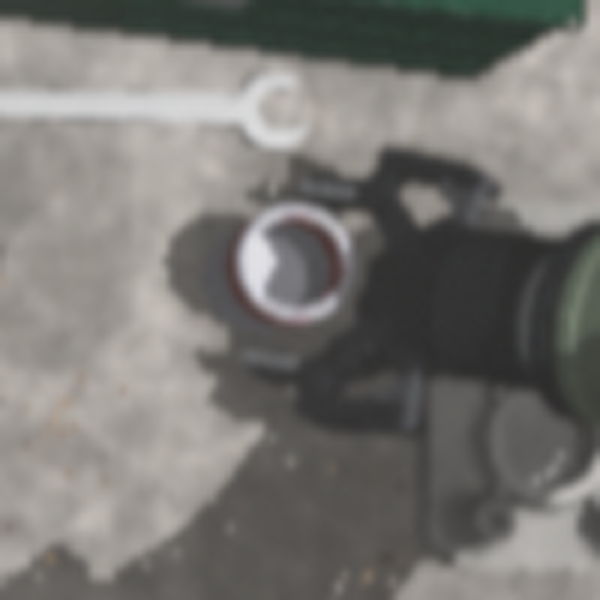

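Request:
step_arm:
  targets:
    - [[0, 0, 0, 0, 0, 0, 0.4], [0, 0, 0, 0, 0, 0, 0.4], [0, 0, 0, 0, 0, 0, 0.4], [0, 0, 0, 0, 0, 0, 0.4], [0, 0, 0, 0, 0, 0, 0.4], [0, 0, 0, 0, 0, 0, 0.4]]
  grip_force: 70

```text
clock: 12.5
position: [0.6106, -0.2479, 0.0464]
tool_rot: [3.132, 0.883, 1.248]
force: [-5.8, -5.6, 14.8]
grip_width: 0.0589
```

```bash
python3 - <<'E'
from h import *
st()
p,Rc=pose()
d=Rc.apply([1,0,0]); g=p+.003*d
print("lift shift cm", (Rc.inv().apply([0,0,.2])*100).round(2))
E
```

```text
t 12.5 grasp [ 0.6112 -0.2461  0.0441] x [ 0.201  0.602 -0.773] y [ 0.951 -0.31   0.006] q [ 0.76  0.99 -0.3   1.49 -0.52  0.93  0.63] F [-5.8 -5.6 14.8] w 0.0589
lift shift cm [-15.45   0.13 -12.7 ]
```

Request:
step_arm:
  targets:
    - [[-1.5, 0, -1.3, 0, 0, 0, 0.4], [-4, 0, -3.3, 0, 0, 0, 0.4], [-7.5, 0, -6, 0, 0, 0, 0.4], [-11, 0, -9, 0, 0, 0, 0.4], [-14, 0, -11.5, 0, 0, 0, 0.4], [-15.5, 0, -12.7, 0, 0, 0, 0.4], [-15.5, 0, -12.7, 0, 0, 0, 0.4]]

```text
clock: 13.2
position: [0.61, -0.2484, 0.2496]
tool_rot: [3.125, 0.884, 1.243]
force: [0.6, -0.9, -1.8]
grip_width: 0.059
```

```bash
cat >> h.py <<'E'
# bowl b in tool frame at first grip
_R0=tool([.201,.602,-.773],[.951,-.31,.006]); _g0=np.array([.6112,-.2461,.0441])
B_mid=_R0.inv().apply(np.array([.6115,-.242,.0375])-_g0)   # from grasp pt
B_z=_R0.inv().apply([0,0,1.])
def goB(mid,zdir,Rg,Bm=None):
    Bm=B_mid if Bm is None else Bm
    go(np.array(mid)-Rg.apply(Bm),Rg)
E
python3 - <<'E'
from h import *
st(); print(B_mid,B_z)
z=lambda x,y:((x+.5)/4-.5+190,(y+.5)/4-.5+150)
c=[ray("top",z(*p),.006)[:2] for p in ((40,168),(160,138),(177,212),(57,242))]; print(np.round(c,3),np.mean(c,0))
r=[ray("top",z(*p),.016)[:2] for p in ((48,178),(157,152),(167,200),(60,228))]; print(np.round(r,3),np.mean(r,0),(r[1]-r[0])/np.linalg.norm(r[1]-r[0]),(r[2]-r[3])/np.linalg.norm(r[2]-r[3]))
im=grab("scene","s8"); cv2.imwrite('pics/s8z.png',cv2.resize(im[100:320,220:460],None,fx=2.5,fy=2.5,interpolation=cv2.INTER_CUBIC))
E
```

```text
t 13.2 grasp [ 0.6106 -0.2466  0.2473] x [ 0.204  0.6   -0.774] y [ 0.951 -0.31   0.011] q [ 0.75  0.72 -0.28  1.44 -0.52  1.2   0.46] F [ 0.6 -0.9 -1.8] w 0.059
[ 0.00762903 -0.00102421  0.00109953] [-0.77287094  0.00591573 -0.63453567]
[[0.547 0.286]
 [0.575 0.19 ]
 [0.515 0.174]
 [0.488 0.27 ]] [0.53112482 0.2301869 ]
[[0.539 0.278]
 [0.562 0.191]
 [0.524 0.182]
 [0.499 0.267]] [0.53077614 0.22967268] [ 0.26091893 -0.96536072] [ 0.28141064 -0.95958744]
```

View pics/s8z.png

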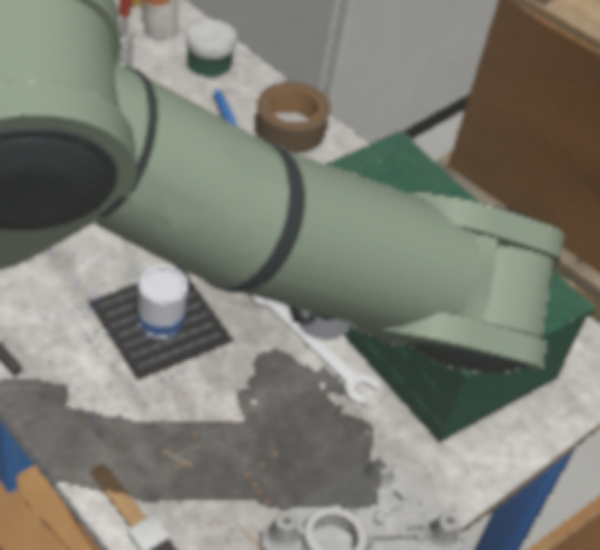

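```bash
python3 - <<'E'
from h import *
v=np.array([-.271,.9625,0]); d=-.773*v+np.array([0,0,-.635]); Rr=tool(d,[.9625,.271,0])
print(Rr.apply(B_z))
goB([.531,.23,.20],v,Rr)
p,Rc=pose(); k=R.from_rotvec((Rc.inv()*Rr).as_rotvec()/2); print((Rc*k).as_matrix().round(2))
goB([.55,.0,.25],v,Rc*k)
E
```

```text
[-2.65321621e-01  9.64159913e-01  3.14336376e-04]
shift cm [ 30.87 -22.71 -31.37] turn [-0.65  -1.518  0.056] dist 0.495
[[ 0.12  0.99 -0.03]
 [-0.1  -0.02 -0.99]
 [-0.99  0.13  0.1 ]]
shift cm [ 12.82 -13.41 -17.87] turn [-0.325 -0.759  0.028] dist 0.258
```

Request:
step_arm:
  targets:
    - [[1.6, -1.7, -2.2, -0.04, -0.1, 0, 0.4], [3.2, -3.4, -4.5, -0.08, -0.2, 0.01, 0.4], [4.8, -5, -6.7, -0.12, -0.3, 0.01, 0.4], [6.4, -6.7, -9, -0.17, -0.4, 0.015, 0.4], [8, -8.4, -11.2, -0.21, -0.5, 0.02, 0.4], [9.6, -10, -13.4, -0.26, -0.6, 0.02, 0.4], [11.2, -11.7, -15.6, -0.3, -0.7, 0.03, 0.4], [12.8, -13.4, -17.9, -0.33, -0.76, 0.03, 0.4], [12.8, -13.4, -17.9, -0.33, -0.76, 0.03, 0.4], [12.8, -13.4, -17.9, -0.33, -0.76, 0.03, 0.4]]

```text
clock: 14.25
position: [0.5493, 0.0041, 0.2595]
tool_rot: [0.904, 1.409, -0.683]
force: [0.9, -0.3, -1.3]
grip_width: 0.0589
```

```bash
python3 - <<'E'
from h import *
st()
v=np.array([-.271,.9625,0]); d=-.773*v+np.array([0,0,-.635]); Rr=tool(d,[.9625,.271,0])
goB([.531,.23,.16],v,Rr)
im=grab("scene","s9"); cv2.imwrite('pics/s9z.png',cv2.resize(im[60:300,160:420],None,fx=2.3,fy=2.3,interpolation=cv2.INTER_CUBIC))
E
```

```text
t 14.25 grasp [0.5496 0.0038 0.2565] x [ 0.125 -0.102 -0.987] y [ 0.992 -0.01   0.127] q [-0.13  0.34 -0.08  1.89  0.21  0.82 -0.35] F [ 0.9 -0.3 -1.3] w 0.0589
shift cm [  6.6   -3.38 -24.24] turn [-0.318 -0.758  0.023] dist 0.253
```

View pics/s9z.png

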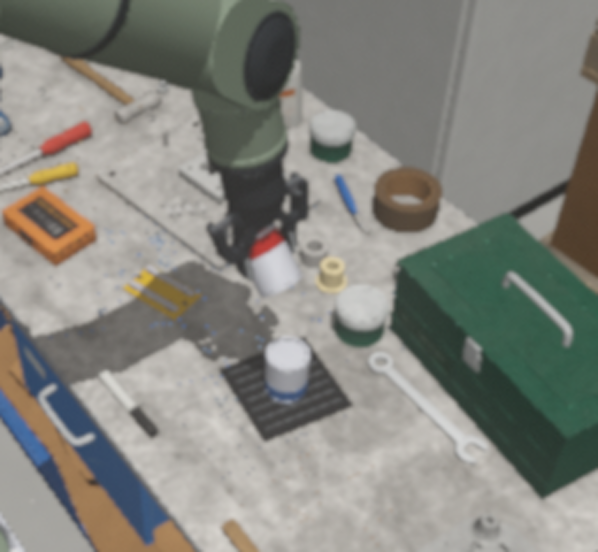

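Request:
step_arm:
  targets:
    - [[0.8, -0.4, -3, -0.04, -0.1, 0, 0.4], [1.6, -0.8, -6, -0.08, -0.2, 0.01, 0.4], [2.4, -1.2, -9, -0.12, -0.3, 0.01, 0.4], [3.2, -1.7, -12, -0.17, -0.4, 0.015, 0.4], [4, -2.1, -15, -0.21, -0.5, 0.02, 0.4], [4.8, -2.5, -18, -0.26, -0.6, 0.02, 0.4], [5.6, -3, -21, -0.3, -0.7, 0.02, 0.4], [6.6, -3.4, -24.2, -0.32, -0.76, 0.02, 0.4], [6.6, -3.4, -24.2, -0.32, -0.76, 0.02, 0.4], [6.6, -3.4, -24.2, -0.32, -0.76, 0.02, 0.4]]

```text
clock: 15.3
position: [0.5305, 0.2352, 0.1642]
tool_rot: [-0.009, 0.685, -1.307]
force: [-0.2, -0.6, -0.8]
grip_width: 0.0592
```

```bash
python3 - <<'E'
from h import *
st()
v=np.array([-.271,.9625,0]); d=-.773*v+np.array([0,0,-.635]); Rr=tool(d,[.9625,.271,0])
goB([.531,.23,.06],v,Rr); goB([.531,.23,.041],v,Rr)
im=grab("scene","s10"); im2=grab("top","t10");cv2.imwrite('pics/s10z.png',np.hstack([cv2.resize(i,(400,400),interpolation=cv2.INTER_CUBIC) for i in (im[60:260,140:340],im2[120:260,150:290])]))
E
```

```text
t 15.3 grasp [0.5312 0.2329 0.1623] x [ 0.202 -0.748 -0.632] y [ 0.964  0.266 -0.007] q [-0.88  0.82  0.02  1.63  0.7   1.36 -0.99] F [-0.2 -0.6 -0.8] w 0.0592
shift cm [ 5.92  0.07 -7.85] turn [0.002 0.003 0.009] dist 0.098
shift cm [ 7.12  0.09 -9.33] turn [0.002 0.003 0.009] dist 0.117
```

View pics/s10z.png

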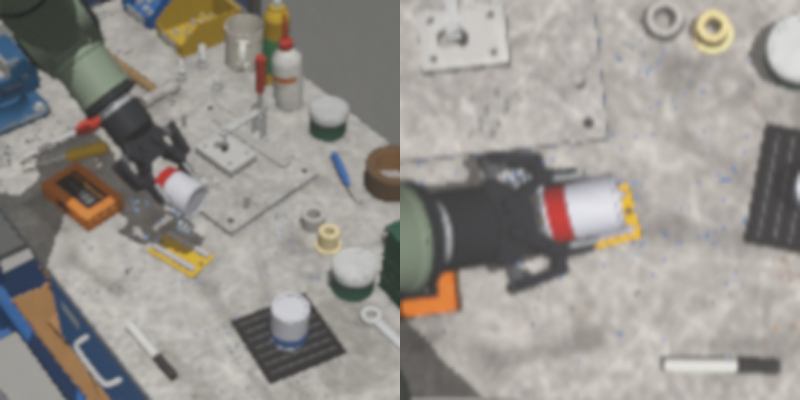

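Request:
step_arm:
  targets:
    - [[1.5, 0, -2, 0, 0, 0.01, 0.4], [3, 0, -4, 0, 0, 0.01, 0.4], [4.5, 0, -6, 0, 0, 0.01, 0.4], [5.5, 0.1, -7.3, 0, 0, 0.01, 0.4], [5.9, 0.1, -7.9, 0, 0, 0.01, 0.4], [5.9, 0.1, -7.9, 0, 0, 0.01, 0.4], [5.9, 0.1, -7.9, 0, 0, 0.01, 0.4]]

```text
clock: 16.1
position: [0.531, 0.2385, 0.0684]
tool_rot: [0.004, 0.686, -1.294]
force: [-0.5, -0.4, -0.4]
grip_width: 0.059
```

```bash
python3 - <<'E'
from h import *
st()
v=np.array([-.271,.9625,0]); d=-.773*v+np.array([0,0,-.635]); Rr=tool(d,[.9625,.271,0])
goB([.531,.23,.041],v,Rr)
p,Rc=pose(); g=p+Rc.apply([.003,0,0]); m=g+Rc.apply(B_mid); z=Rc.apply(B_z); print('mid',m.round(4),z.round(3))
im=grab("scene","s11"); im2=grab("top","t11")
out=[]
for n,i,(x0,y0,w) in (("scene",im,(180,140,100)),("top",im2,(160,150,90))):
    k=cv2.resize(i,None,fx=6,fy=6,interpolation=cv2.INTER_CUBIC)
    for q,col in ((m+z*.0375,(0,255,0)),(m-z*.0375,(0,0,255))):
        e1=np.cross(z,[0,0,1]);e1/=np.linalg.norm(e1);e2=np.cross(z,e1)
        for t in np.linspace(0,6.28,40):
            a=(proj(n,q+.03*(np.cos(t)*e1+np.sin(t)*e2))+.5)*6; cv2.circle(k,tuple(a.round().astype(int)),1,col,-1)
    out.append(cv2.resize(k[y0*6:(y0+w)*6,x0*6:(x0+w)*6],(400,400)))
cv2.imwrite('pics/s11z.png',np.hstack(out))
E
```

```text
t 16.1 grasp [0.5316 0.2362 0.0665] x [ 0.212 -0.744 -0.633] y [0.962 0.271 0.003] q [-0.89  0.97  0.02  1.62  0.73  1.24 -1.09] F [-0.5 -0.4 -0.4] w 0.059
shift cm [ 1.31 -0.13 -1.71] turn [-0.002  0.002 -0.002] dist 0.022
mid [0.5324 0.2296 0.0625] [-0.266  0.964 -0.002]
```

View pics/s11z.png

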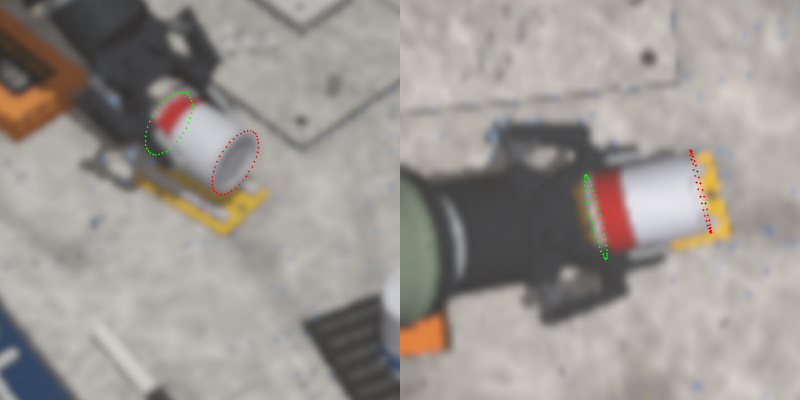

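Request:
step_arm:
  targets:
    - [[0.4, -0.05, -0.5, 0, 0, 0, 0.4], [0.8, -0.1, -1, 0, 0, 0, 0.4], [1.1, -0.1, -1.5, 0, 0, 0, 0.4], [1.2, -0.1, -1.6, 0, 0, 0, 0.4], [1.2, -0.1, -1.6, 0, 0, 0, 0.4]]

```text
clock: 16.7
position: [0.5297, 0.2392, 0.0482]
tool_rot: [0.003, 0.686, -1.293]
force: [0.5, -0.5, -1.1]
grip_width: 0.059
```

```bash
cat >> h.py <<'E'
def mid():
    p,Rc=pose(); g=p+Rc.apply([.003,0,0]); print('mid',(g+Rc.apply(B_mid)).round(4),'z',Rc.apply(B_z).round(3), 'world-down 1cm in tool',Rc.inv().apply([0,0,-1]).round(3))
E
python3 -c "
from h import *
st();mid()"
```

```text
t 16.7 grasp [0.5304 0.237  0.0463] x [ 0.212 -0.744 -0.633] y [0.962 0.272 0.003] q [-0.89  1.    0.02  1.62  0.73  1.22 -1.11] F [ 0.5 -0.5 -1.1] w 0.059
mid [0.5312 0.2304 0.0423] z [-0.266  0.964 -0.002] world-down 1cm in tool [ 0.633 -0.003 -0.774]
```

Request:
step_arm:
  targets:
    - [[0.07, 0, -0.08, 0, 0, 0, 0.4], [0.14, 0, -0.17, 0, 0, 0, 0.4], [0.16, 0, -0.2, 0, 0, 0, 0.4]]

```text
clock: 17.0
position: [0.5302, 0.2392, 0.0469]
tool_rot: [0.005, 0.684, -1.292]
force: [-1.6, 3.0, 17.6]
grip_width: 0.0586
```

```bash
python3 -c "
from h import *
st();mid()"
```

```text
t 17.0 grasp [0.5309 0.237  0.045 ] x [ 0.213 -0.745 -0.632] y [0.962 0.272 0.004] q [-0.89  1.    0.02  1.62  0.73  1.22 -1.11] F [-1.6  3.  17.6] w 0.0586
mid [0.5317 0.2304 0.0411] z [-0.266  0.964 -0.003] world-down 1cm in tool [ 0.632 -0.004 -0.775]
```

Seated. Open the jaws, wait, then back out along the tool.

Request:
step_arm:
  targets:
    - [[0, 0, 0, 0, 0, 0, 0.6], [0, 0, 0, 0, 0, 0, 0.8], [0, 0, 0, 0, 0, 0, 1], [0, 0, 0, 0, 0, 0, 1], [0, 0, 0, 0, 0, 0, 1], [0, 0, 0, 0, 0, 0, 1], [0, 0, 0, 0, 0, 0, 1]]

```text
clock: 17.7
position: [0.5302, 0.2393, 0.0469]
tool_rot: [0.005, 0.684, -1.292]
force: [0.9, 0.1, -0.0]
grip_width: 0.0853
```

Request:
step_arm:
  targets:
    - [[-1, 0, 0, 0, 0, 0, 1], [-3, 0, 0, 0, 0, 0, 1], [-6, 0, 0, 0, 0, 0, 1], [-10, 0, 0, 0, 0, 0, 1], [-13, 0, 0, 0, 0, 0, 1], [-15, 0, 0, 0, 0, 0, 1], [-15, 0, 0, 0, 0, 0, 1]]

```text
clock: 18.4
position: [0.4974, 0.3543, 0.1433]
tool_rot: [0.007, 0.687, -1.288]
force: [-0.7, -0.4, 0.2]
grip_width: 0.0853
```

```bash
python3 - <<'E'
from h import *
st()
im=grab("scene","s12"); im2=grab("top","t12")
out=[]
for n,i,(x0,y0,w) in (("scene",im,(180,140,100)),("top",im2,(170,150,90))):
    out.append(cv2.resize(i[y0:y0+w,x0:x0+w],(400,400),interpolation=cv2.INTER_CUBIC))
cv2.imwrite('pics/s12z.png',np.hstack(out))
E
```

```text
t 18.4 grasp [0.4981 0.352  0.1414] x [ 0.215 -0.742 -0.634] y [0.962 0.274 0.005] q [-1.    0.93 -0.02  1.43  0.63  1.49 -1.03] F [-0.7 -0.4  0.2] w 0.0853
```

View pics/s12z.png

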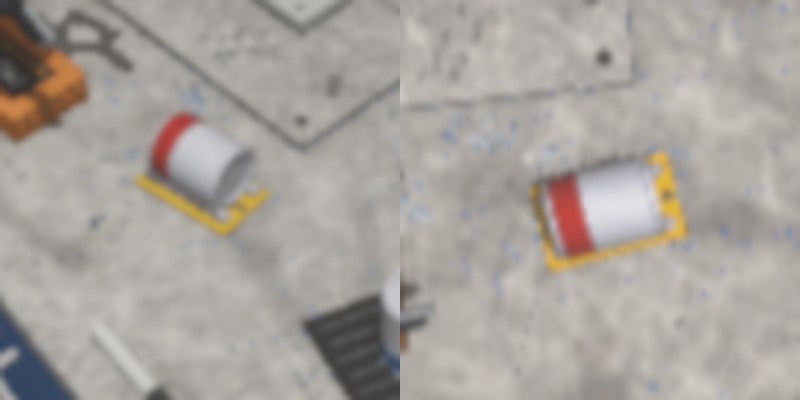

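```bash
python3 - <<'E'
from h import *
i=cv2.imread('pics/t12.png'); h=cv2.cvtColor(i,cv2.COLOR_BGR2HSV)
cv2.imwrite('pics/t12z.png',cv2.resize(i[178:215,195:240],None,fx=16,fy=16,interpolation=cv2.INTER_CUBIC))
m=np.array([.5317,.2304,.0697]); z=np.array([-.27,.963,0])
for s in np.arange(-.05,.051,.0025):
    u=proj("top",m+z*s); print(round(s,4),u.round(1),cv2.getRectSubPix(i,(1,1),tuple(map(float,u)))[0,0] if 0 else i[int(round(u[1])),int(round(u[0]))])
E
```

```text
-0.05 [230.6 191.5] [106 172 204]
-0.0475 [229.8 191.7] [ 77 160 197]
-0.045 [229.  191.9] [ 72 161 200]
-0.0425 [228.2 192.1] [ 85 179 218]
-0.04 [227.5 192.3] [147 194 218]
-0.0375 [226.7 192.5] [147 194 218]
-0.035 [225.9 192.7] [214 214 216]
-0.0325 [225.1 192.9] [215 208 208]
-0.03 [224.3 193.1] [221 215 215]
-0.0275 [223.5 193.3] [221 215 215]
-0.025 [222.7 193.4] [224 218 218]
-0.0225 [221.9 193.6] [227 221 221]
-0.02 [221.1 193.8] [227 221 220]
-0.0175 [220.4 194. ] [226 220 220]
-0.015 [219.6 194.2] [226 220 220]
-0.0125 [218.8 194.4] [226 220 220]
-0.01 [218.  194.6] [229 223 224]
-0.0075 [217.2 194.8] [229 223 224]
-0.005 [216.4 195. ] [229 223 223]
-0.0025 [215.6 195.2] [229 223 223]
0.0 [214.8 195.4] [229 222 222]
0.0025 [214.  195.6] [229 223 223]
0.005 [213.2 195.8] [228 222 222]
0.0075 [212.5 196. ] [224 218 219]
0.01 [211.7 196.2] [224 218 219]
0.0125 [210.9 196.4] [196 188 206]
0.015 [210.1 196.6] [105 104 191]
0.0175 [209.3 196.8] [ 71  75 190]
0.02 [208.5 197. ] [ 71  75 190]
0.0225 [207.7 197.2] [ 68  72 190]
0.025 [206.9 197.4] [ 67  72 188]
0.0275 [206.1 197.6] [ 69  72 190]
0.03 [205.3 197.8] [ 90  91 187]
0.0325 [204.6 198. ] [ 90  91 187]
0.035 [203.8 198.2] [133 133 179]
0.0375 [203.  198.4] [146 151 167]
0.04 [202.2 198.6] [ 93 117 133]
0.0425 [201.4 198.8] [ 91 120 138]
0.045 [200.6 198.9] [ 91 120 138]
0.0475 [199.8 199.1] [138 143 149]
0.05 [199.  199.3] [166 170 174]
```

View pics/t12z.png

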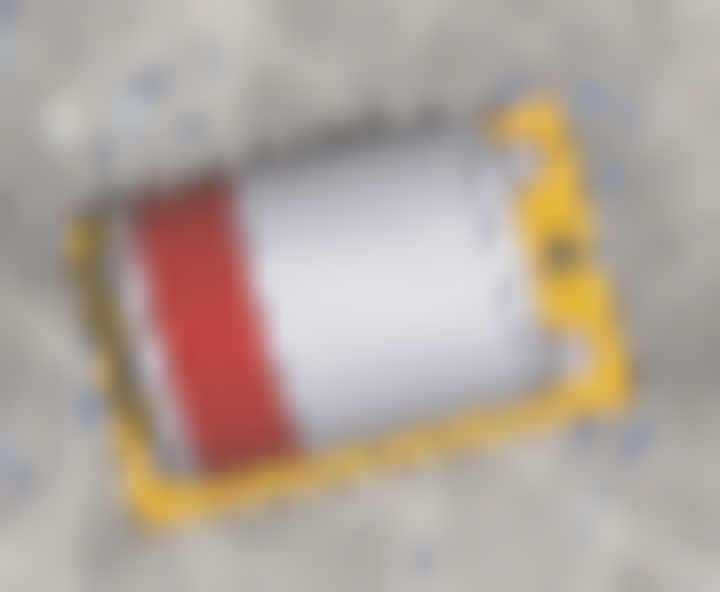

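```bash
python3 - <<'E'
from h import *
v=np.array([-.271,.9625,0]); m=np.array([.5317,.2304,.0405])
d=.643*v-np.array([0,0,.766]); Rg=tool(d,[.9625,.271,0])
go(m-.15*d+[0,0,.04],Rg)
go([.52,.25,.24],tool(-.1*v-np.array([0,0,1]),[.9625,.271,0]))
E
```

```text
shift cm [13.79 -0.04 18.47] turn [ 1.000e-03  1.585e+00 -4.000e-03] dist 0.23
shift cm [ 1.57 -0.61 14.35] turn [-0.001  0.787 -0.004] dist 0.144
```

Request:
step_arm:
  targets:
    - [[0, -0.1, 3, 0, 0.12, 0, 1], [0, -0.3, 7, 0, 0.26, 0, 1], [0.8, -0.5, 11, 0, 0.4, 0, 1], [1.6, -0.6, 14.3, 0, 0.54, 0, 1], [3, -0.5, 15, 0, 0.68, 0, 1], [5, -0.4, 16, 0, 0.82, 0, 1], [7, -0.3, 16.5, 0, 0.96, 0, 1], [9, -0.2, 17, 0, 1.1, 0, 1], [11, -0.1, 17.5, 0, 1.24, 0, 1], [13, 0, 18.2, 0, 1.38, 0, 1]]

```text
clock: 19.5
position: [0.555, 0.1459, 0.2014]
tool_rot: [3.141, 1.155, 1.846]
force: [0.6, 1.0, -1.1]
grip_width: 0.0853
```

```bash
python3 - <<'E'
from h import *
v=np.array([-.271,.9625,0]); m=np.array([.5317,.2304,.0405])
d=.643*v-np.array([0,0,.766]); Rg=tool(d,[.9625,.271,0])
st(); go(m-.11*d,Rg)
E
```

```text
t 19.5 grasp [0.5546 0.1471 0.1986] x [-0.11   0.389 -0.915] y [0.962 0.272 0.   ] q [ 0.17  0.59 -0.46  1.75 -0.21  0.88  0.2 ] F [ 0.6  1.  -1.1] w 0.0853
shift cm [7.4  0.05 1.64] turn [0.001 0.282 0.   ] dist 0.076
```

Request:
step_arm:
  targets:
    - [[0.5, 0, 1.2, 0, 0.14, 0, 1], [2.5, 0, 1.6, 0, 0.28, 0, 1], [5, 0, 1.6, 0, 0.28, 0, 1], [7, 0, 1.6, 0, 0.28, 0, 1], [7.4, 0, 1.6, 0, 0.28, 0, 1], [7.4, 0, 1.6, 0, 0.28, 0, 1], [7.4, 0, 1.6, 0, 0.28, 0, 1]]

```text
clock: 20.2
position: [0.5511, 0.1603, 0.1279]
tool_rot: [3.14, 0.875, 1.845]
force: [-0.4, -0.5, -0.1]
grip_width: 0.0851
```

```bash
python3 - <<'E'
from h import *
v=np.array([-.271,.9625,0]); m=np.array([.5317,.2304,.0405])
d=.643*v-np.array([0,0,.766]); Rg=tool(d,[.9625,.271,0])
st(); go(m,Rg)
im=grab("scene","s13"); im2=grab("top","t13")
out=[]
for n,i,(x0,y0,w) in (("scene",im,(160,120,150)),("top",im2,(170,130,120))):
    out.append(cv2.resize(i[y0:y0+w,x0:x0+w],(400,400),interpolation=cv2.INTER_CUBIC))
cv2.imwrite('pics/s13z.png',np.hstack(out))
E
```

```text
t 20.2 grasp [0.5506 0.1621 0.1256] x [-0.174  0.617 -0.768] y [0.962 0.272 0.001] q [ 0.34  0.82 -0.58  1.76 -0.38  0.82  0.45] F [-0.4 -0.5 -0.1] w 0.0851
shift cm [11.07  0.03  0.02] turn [0.002 0.003 0.   ] dist 0.111
```

View pics/s13z.png

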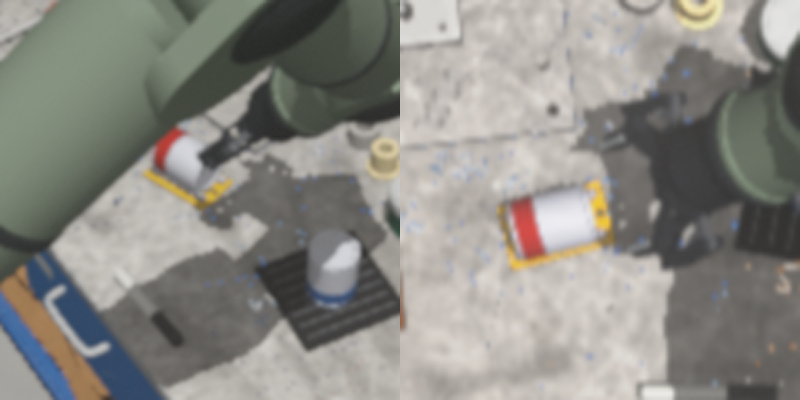

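Request:
step_arm:
  targets:
    - [[3, 0, 0, 0, 0, 0, 1], [6, 0, 0, 0, 0, 0, 1], [8.5, 0, 0, 0, 0, 0, 1], [10.3, 0, 0, 0, 0, 0, 1], [11, 0, 0, 0, 0, 0, 1], [11.1, 0, 0, 0, 0, 0, 1], [11.1, 0, 0, 0, 0, 0, 1]]

```text
clock: 21.0
position: [0.5327, 0.2282, 0.0435]
tool_rot: [3.138, 0.876, 1.843]
force: [0.3, 0.2, 0.2]
grip_width: 0.0852
```

```bash
python3 - <<'E'
from h import *
v=np.array([-.271,.9625,0]); m=np.array([.5317,.2304,.0405])
d=.643*v-np.array([0,0,.766]); Rg=tool(d,[.9625,.271,0])
st(); go(m,Rg)
im=grab("scene","s14"); im2=grab("top","t14")
out=[]
for n,i,(x0,y0,w) in (("scene",im,(160,120,150)),("top",im2,(170,130,120))):
    out.append(cv2.resize(i[y0:y0+w,x0:x0+w],(400,400),interpolation=cv2.INTER_CUBIC))
cv2.imwrite('pics/s14z.png',np.hstack(out))
E
```

```text
t 21.0 grasp [0.5322 0.2301 0.0412] x [-0.172  0.617 -0.768] y [0.962 0.272 0.002] q [ 0.24  0.95 -0.59  1.81 -0.39  0.6   0.45] F [0.3 0.2 0.2] w 0.0852
shift cm [ 0.08 -0.04  0.01] turn [ 0.002  0.004 -0.001] dist 0.001
```

View pics/s14z.png

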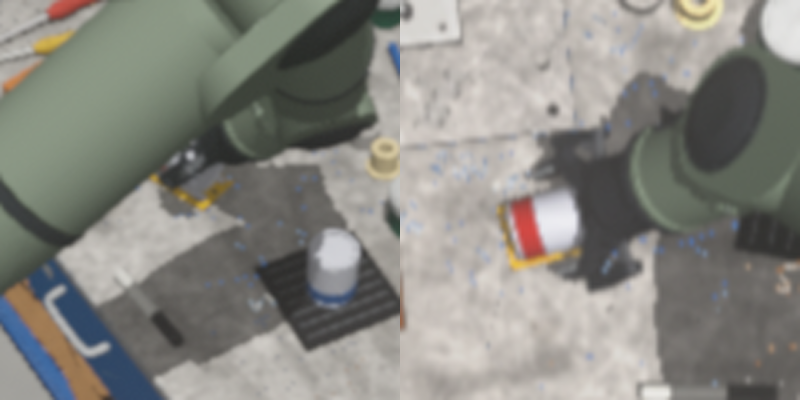

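Aligned; close, then lift.

Request:
step_arm:
  targets:
    - [[0, 0, 0, 0, 0, 0, 0.4], [0, 0, 0, 0, 0, 0, 0.4], [0, 0, 0, 0, 0, 0, 0.4], [0, 0, 0, 0, 0, 0, 0.4], [0, 0, 0, 0, 0, 0, 0.4], [0, 0, 0, 0, 0, 0, 0.4]]

```text
clock: 21.7
position: [0.5341, 0.2274, 0.0446]
tool_rot: [3.135, 0.877, 1.839]
force: [-0.1, -9.4, 15.7]
grip_width: 0.0591
```

```bash
python3 - <<'E'
from h import *
st()
p,Rc=pose(); g=p+Rc.apply([.003,0,0])
print(repr(Rc.inv().apply(np.array([.5317,.2304,.0397])-g)),repr(Rc.inv().apply([-.266,.964,0])), (Rc.inv().apply([0,0,20.])).round(2))
E
```

```text
t 21.7 grasp [0.5336 0.2293 0.0423] x [-0.169  0.617 -0.769] y [0.963 0.27  0.004] q [ 0.24  0.95 -0.59  1.81 -0.39  0.6   0.45] F [-0.1 -9.4 15.7] w 0.0591
array([ 0.00299954, -0.00150833,  0.00044431]) array([ 0.63967347,  0.00396479, -0.76867036]) [-15.37   0.09 -12.79]
```

Request:
step_arm:
  targets:
    - [[-1.5, 0, -1.3, 0, 0, 0, 0.4], [-4, 0, -3.3, 0, 0, 0, 0.4], [-7.5, 0, -6.2, 0, 0, 0, 0.4], [-11, 0, -9.2, 0, 0, 0, 0.4], [-14, 0, -11.6, 0, 0, 0, 0.4], [-15.4, 0, -12.8, 0, 0, 0, 0.4], [-15.4, 0, -12.8, 0, 0, 0, 0.4]]

```text
clock: 22.4
position: [0.5341, 0.2271, 0.2475]
tool_rot: [3.128, 0.878, 1.833]
force: [0.3, 0.7, -1.4]
grip_width: 0.0589
```

```bash
cat >> h.py <<'E'
B_mid=np.array([.003,-.0008,.0005]); B_z=np.array([.64,.004,-.769])
E
python3 - <<'E'
from h import *
st()
for n,f,r in (("top","t12",(280,325,170,205)),("scene","s12",(265,312,195,250)),("scene","s2",(265,312,195,250))):
    im=cv2.imread(f"pics/{f}.png"); H,S,V=cv2.split(cv2.cvtColor(im,cv2.COLOR_BGR2HSV))
    m=roi((V>185)&(S<60),*r); b=blobs(m,20)
    e=cv2.fitEllipse(b[0]); print(n,f,e,ray(n,e[0],.081).round(4))
i=cv2.imread('pics/t12.png'); j=cv2.imread('pics/s12.png')
T=cv2.resize(i,None,fx=8,fy=8,interpolation=cv2.INTER_CUBIC);S=cv2.resize(j,None,fx=8,fy=8,interpolation=cv2.INTER_CUBIC)
for n,im in(("top",T),("scene",S)):
  for z in (.081,.006):
    for a in np.linspace(0,6.28,60):
        q=(proj(n,[.5705+.03*np.cos(a),-.0233+.03*np.sin(a),z])+.5)*8; cv2.circle(im,tuple(q.round().astype(int)),1,(0,255,0),-1)
p=(proj("top",[.57,-.023,.04])*8).astype(int);q=(proj("scene",[.57,-.023,.04])*8).astype(int)
cv2.imwrite('pics/blue.png',np.hstack([T[p[1]-200:p[1]+200,p[0]-200:p[0]+200],S[q[1]-200:q[1]+200,q[0]-200:q[0]+200]]))
E
```

```text
t 22.4 grasp [0.5336 0.229  0.2452] x [-0.166  0.617 -0.77 ] y [0.963 0.27  0.009] q [ 0.27  0.62 -0.63  1.75 -0.44  0.91  0.29] F [ 0.3  0.7 -1.4] w 0.0589
top t12 ((298.0816345214844, 185.3423309326172), (17.605314254760742, 17.992279052734375), 95.11273193359375) [ 0.5689 -0.0237  0.081 ]
scene s12 ((284.36083984375, 213.48422241210938), (12.4771146774292, 16.784116744995117), 107.33026885986328) [ 0.5686 -0.0235  0.081 ]
scene s2 ((284.6771240234375, 213.7315673828125), (12.625665664672852, 17.518457412719727), 99.19866180419922) [ 0.5688 -0.0249  0.081 ]
```

View pics/blue.png

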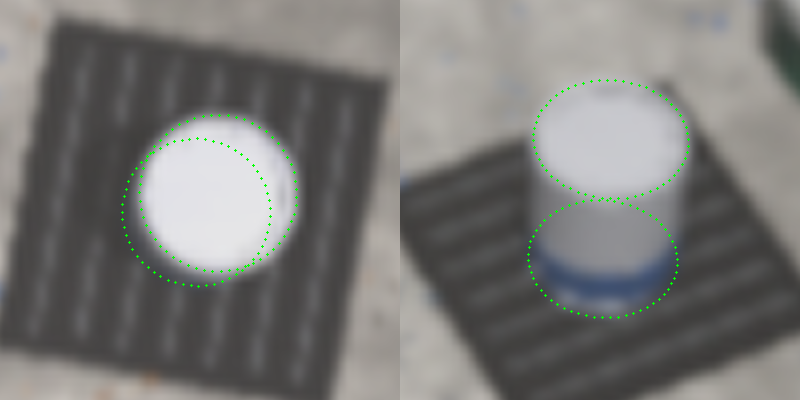

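```bash
python3 - <<'E'
from h import *
h=np.array([.1,-.995,0]); d=.769*h-np.array([0,0,.64]); Rf=tool(d,[.995,.1,0]); print(Rf.apply(B_z).round(3))
p,Rc=pose(); rv=(Rc.inv()*Rf).as_rotvec(); k=Rc*R.from_rotvec(rv/2); print(k.as_matrix().round(2))
goB([.55,.12,.26],0,k); goB([.5695,-.0235,.20],0,Rf)
E
```

```text
[ 0.004  0.    -1.   ]
[[-0.01  0.98  0.19]
 [-0.1   0.19 -0.98]
 [-1.   -0.03  0.09]]
shift cm [-8.22 -1.23  7.02] turn [ 0.095 -0.783 -0.014] dist 0.109
shift cm [-12.35  -3.22  21.74] turn [ 0.19  -1.566 -0.027] dist 0.252
```

Request:
step_arm:
  targets:
    - [[-1, -0.1, 0.8, 0.01, -0.1, 0, 0.4], [-2, -0.3, 1.7, 0.025, -0.2, 0, 0.4], [-3.1, -0.4, 2.6, 0.035, -0.3, -0.005, 0.4], [-4.1, -0.6, 3.5, 0.05, -0.4, -0.01, 0.4], [-5.1, -0.7, 4.3, 0.06, -0.5, -0.01, 0.4], [-6.1, -0.9, 5.2, 0.07, -0.6, -0.01, 0.4], [-7.2, -1.1, 6.1, 0.085, -0.7, -0.015, 0.4], [-8.2, -1.2, 7, 0.095, -0.78, -0.015, 0.4], [-8.2, -1.2, 7, 0.095, -0.78, -0.015, 0.4]]

```text
clock: 23.3
position: [0.5506, 0.1222, 0.265]
tool_rot: [-0.36, 1.474, -1.738]
force: [0.7, 0.5, -1.0]
grip_width: 0.0594
```

```bash
python3 - <<'E'
from h import *
st();mid()
h=np.array([.1,-.995,0]); d=.769*h-np.array([0,0,.64]); Rf=tool(d,[.995,.1,0])
goB([.5695,-.0235,.20],0,Rf)
E
```

```text
t 23.3 grasp [0.5506 0.1219 0.262 ] x [-0.016 -0.095 -0.995] y [ 0.981  0.19  -0.034] q [-0.19  0.44 -0.24  1.71  0.21  1.06 -0.33] F [ 0.7  0.5 -1. ] w 0.0594
mid [0.5498 0.121  0.2591] z [-0.154  0.691 -0.707] world-down 1cm in tool [ 0.995  0.034 -0.091]
shift cm [ 7.44 -0.58 13.56] turn [ 0.099 -0.784 -0.012] dist 0.155
```

Request:
step_arm:
  targets:
    - [[0.6, 0, 1.7, 0.01, -0.1, 0, 0.4], [1.4, -0.1, 3.4, 0.025, -0.2, 0, 0.4], [2.3, -0.2, 5.1, 0.035, -0.3, 0, 0.4], [3.3, -0.3, 6.8, 0.05, -0.4, -0.005, 0.4], [4.3, -0.35, 8.5, 0.06, -0.5, -0.01, 0.4], [5.4, -0.4, 10.2, 0.075, -0.6, -0.01, 0.4], [6.5, -0.5, 12, 0.09, -0.7, -0.01, 0.4], [7.4, -0.6, 13.6, 0.1, -0.78, -0.01, 0.4], [7.4, -0.6, 13.6, 0.1, -0.784, -0.01, 0.4], [7.4, -0.6, 13.6, 0.1, -0.784, -0.01, 0.4]]

```text
clock: 24.3
position: [0.5692, -0.0185, 0.2029]
tool_rot: [-0.0, 0.697, -1.471]
force: [0.5, 0.1, -0.5]
grip_width: 0.059
```

```bash
cat >> h.py <<'E'
def show(tag,cs,z=None):
    """overlay of predicted bowl b from tool pose"""
    p,Rc=pose(); g=p+Rc.apply([.003,0,0]); m=g+Rc.apply(B_mid); z=Rc.apply(B_z)
    out=[]
    for n,(cx,cy,w) in cs.items():
        i=grab(n,tag+n); k=cv2.resize(i[cy-w:cy+w,cx-w:cx+w],(400,400),interpolation=cv2.INTER_CUBIC); f=200./w
        e1=np.cross(z,[1,0,.1]);e1/=np.linalg.norm(e1);e2=np.cross(z,e1)
        for s,col in ((.0375,(0,255,0)),(-.0375,(255,0,255))):
            for t in np.linspace(0,6.28,40):
                a=(proj(n,m+s*z+.03*(np.cos(t)*e1+np.sin(t)*e2))+.5-[cx-w,cy-w])*f; cv2.circle(k,tuple(a.round().astype(int)),1,col,-1)
        out.append(k)
    cv2.imwrite(f'pics/{tag}.png',np.hstack(out))
E
python3 - <<'E'
from h import *
st();mid()
h=np.array([.1,-.995,0]); d=.769*h-np.array([0,0,.64]); Rf=tool(d,[.995,.1,0])
goB([.5695,-.0235,.20],0,Rf);goB([.5695,-.0235,.13],0,Rf)
show('p1',{"scene":(284,185,60),"top":(300,180,50)})
E
```

```text
t 24.3 grasp [ 0.5694 -0.0208  0.201 ] x [ 0.076 -0.763 -0.642] y [ 0.995  0.1   -0.   ] q [-0.52  0.67  0.06  1.83  0.84  1.19 -0.91] F [ 0.5  0.1 -0.5] w 0.059
mid [ 0.5689 -0.0235  0.1994] z [ 0.003  0.003 -1.   ] world-down 1cm in tool [ 0.642  0.    -0.767]
shift cm [-0.03  0.06  0.04] turn [ 0.    -0.003  0.   ] dist 0.001
shift cm [ 4.46  0.07 -5.32] turn [ 0.    -0.003  0.   ] dist 0.069
```

View pics/p1.png

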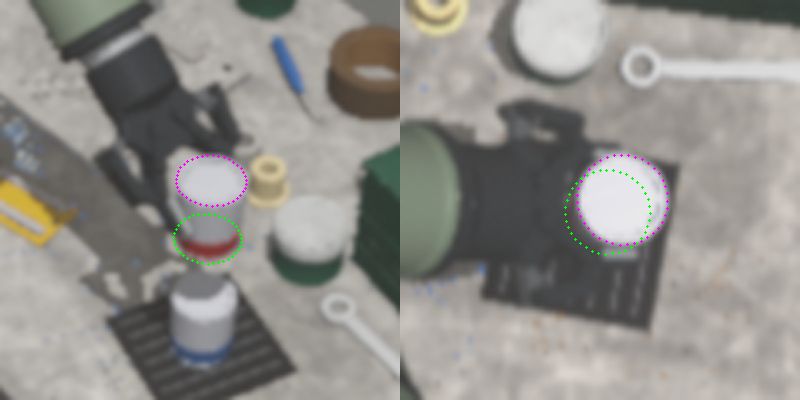

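Request:
step_arm:
  targets:
    - [[1, 0, -1.2, 0, 0, 0, 0.4], [2.2, 0, -2.6, 0, 0, 0, 0.4], [3.4, 0, -4, 0, 0, 0, 0.4], [4.2, 0.1, -5, 0, 0, 0, 0.4], [4.5, 0.1, -5.3, 0, 0, 0, 0.4], [4.5, 0.1, -5.3, 0, 0, 0, 0.4], [4.5, 0.1, -5.3, 0, 0, 0, 0.4]]

```text
clock: 25.1
position: [0.5711, -0.0189, 0.135]
tool_rot: [0.004, 0.697, -1.469]
force: [-0.6, -0.1, -1.6]
grip_width: 0.059
```

```bash
python3 - <<'E'
from h import *
st();mid()
h=np.array([.1,-.995,0]); d=.769*h-np.array([0,0,.64]); Rf=tool(d,[.995,.1,0])
goB([.5695,-.0235,.1195],0,Rf)
show('p2',{"scene":(284,205,40),"top":(300,180,40)})
for n,f,r,z in (("top","p2top",(285,325,165,205),.1675),("scene","p2scene",(265,315,165,205),.1675)):
    im=cv2.imread(f"pics/{f}.png"); H,S,V=cv2.split(cv2.cvtColor(im,cv2.COLOR_BGR2HSV))
    b=blobs(roi((V>185)&(S<60),*r),20)
    for c in b[:2]:
        e=cv2.fitEllipse(c); print(n,e,ray(n,e[0],z).round(4))
E
```

```text
t 25.1 grasp [ 0.5714 -0.0212  0.133 ] x [ 0.078 -0.763 -0.642] y [0.995 0.099 0.003] q [-0.52  0.79  0.06  1.84  0.87  1.11 -1.01] F [-0.6 -0.1 -1.6] w 0.059
mid [ 0.5708 -0.0239  0.1315] z [ 0.007  0.004 -1.   ] world-down 1cm in tool [ 0.642 -0.003 -0.767]
shift cm [ 0.73 -0.13 -0.95] turn [-0.003 -0.003 -0.002] dist 0.012
top ((302.15478515625, 181.73362731933594), (19.162811279296875, 19.712038040161133), 144.8533935546875) [ 0.5703 -0.0249  0.1675]
scene ((286.4214172363281, 194.95179748535156), (12.995331764221191, 19.010461807250977), 101.90308380126953) [ 0.5701 -0.0254  0.1675]
scene ((310.83648681640625, 189.5663604736328), (7.476307392120361, 16.895986557006836), 169.97084045410156) [ 0.643  -0.0509  0.1675]
```

View pics/p2.png

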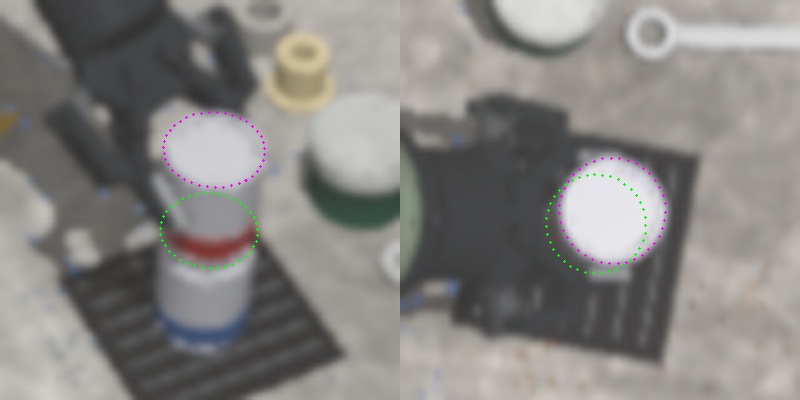

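```bash
python3 - <<'E'
from h import *
p,Rc=pose(); 
for d in ([-.13,.13,-1.],[-.13,.13,-1.3]): print(Rc.inv().apply(d).round(3))
E
```

```text
[ 0.533 -0.12  -0.857]
[ 0.726 -0.121 -1.087]
```

Request:
step_arm:
  targets:
    - [[0.1, -0.12, -0.3, -0.003, -0.003, 0, 0.4], [0.3, -0.12, -0.6, -0.003, -0.003, 0, 0.4], [0.53, -0.12, -0.86, -0.003, -0.003, 0, 0.4], [0.53, -0.12, -0.86, -0.003, -0.003, 0, 0.4]]

```text
clock: 25.6
position: [0.5697, -0.0175, 0.1247]
tool_rot: [0.001, 0.695, -1.469]
force: [0.3, 0.8, -1.3]
grip_width: 0.059
```

```bash
python3 -c "
from h import *
st();mid()"
```

```text
t 25.6 grasp [ 0.57   -0.0198  0.1228] x [ 0.078 -0.764 -0.64 ] y [0.995 0.102 0.001] q [-0.52  0.8   0.06  1.84  0.88  1.1  -1.03] F [ 0.3  0.8 -1.3] w 0.059
mid [ 0.5694 -0.0225  0.1212] z [ 0.005  0.001 -1.   ] world-down 1cm in tool [ 0.64  -0.001 -0.768]
```

Request:
step_arm:
  targets:
    - [[0.06, 0, -0.08, 0, 0, 0, 0.4], [0.12, 0, -0.15, 0, 0, 0, 0.4], [0.15, 0, -0.18, 0, 0, 0, 0.4], [0.15, 0, -0.18, 0, 0, 0, 0.4]]

```text
clock: 26.0
position: [0.5703, -0.0179, 0.1236]
tool_rot: [0.003, 0.693, -1.467]
force: [0.1, 2.4, 13.3]
grip_width: 0.0589
```

```bash
python3 -c "
from h import *
st();mid()"
```

```text
t 26.0 grasp [ 0.5706 -0.0202  0.1217] x [ 0.079 -0.765 -0.639] y [0.995 0.101 0.002] q [-0.52  0.81  0.07  1.84  0.88  1.1  -1.03] F [ 0.1  2.4 13.3] w 0.0589
mid [ 0.57   -0.0228  0.1201] z [ 0.006 -0.001 -1.   ] world-down 1cm in tool [ 0.639 -0.002 -0.769]
```

```bash
python3 - <<'E'
from h import *
show('p3',{"scene":(284,205,30),"top":(300,180,30)})
for n,f,r,z in (("top","p3top",(285,325,165,205),.156),("scene","p3scene",(270,303,165,210),.156)):
    im=cv2.imread(f"pics/{f}.png"); H,S,V=cv2.split(cv2.cvtColor(im,cv2.COLOR_BGR2HSV))
    b=blobs(roi((V>185)&(S<60),*r),20)
    for c in b[:2]:
        e=cv2.fitEllipse(c); print(n,e,ray(n,e[0],z).round(4))
E
```

```text
top ((301.2115783691406, 182.33392333984375), (19.02743148803711, 19.62145233154297), 161.8018035888672) [ 0.5698 -0.0237  0.156 ]
scene ((285.7577819824219, 197.3837432861328), (12.793706893920898, 19.6453857421875), 97.0888442993164) [ 0.5693 -0.0241  0.156 ]
```

View pics/p3.png

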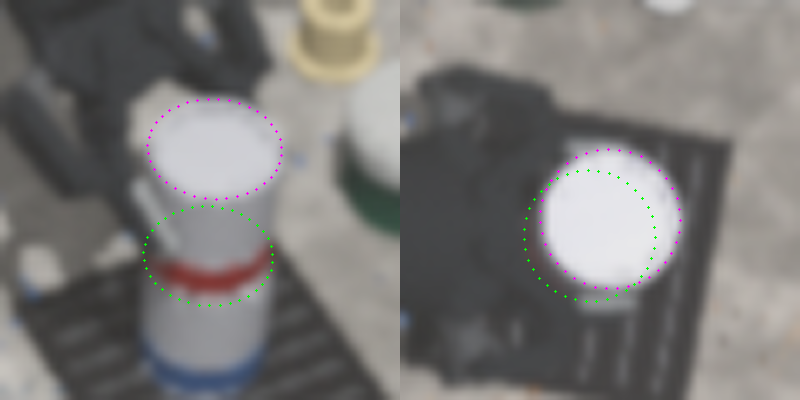

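Axes agree to about 1 mm: red end (.5696, -.0239) against blue (.5688, -.0240). I'll release.

Request:
step_arm:
  targets:
    - [[-0.05, 0, 0.06, 0, 0, 0, 0.4], [-0.05, 0, 0.06, 0, 0, 0, 0.6], [-0.05, 0, 0.06, 0, 0, 0, 0.8], [-0.05, 0, 0.06, 0, 0, 0, 1], [-0.05, 0, 0.06, 0, 0, 0, 1], [-0.05, 0, 0.06, 0, 0, 0, 1], [-0.05, 0, 0.06, 0, 0, 0, 1], [-0.05, 0, 0.06, 0, 0, 0, 1]]

```text
clock: 26.9
position: [0.5703, -0.0178, 0.1244]
tool_rot: [0.003, 0.693, -1.467]
force: [-0.2, 0.4, 0.8]
grip_width: 0.0857
```

```bash
python3 - <<'E'
from h import *
st()
show('p4',{"scene":(284,205,45),"top":(295,180,45)})
E
```

```text
t 26.9 grasp [ 0.5706 -0.0201  0.1225] x [ 0.079 -0.765 -0.639] y [0.995 0.101 0.002] q [-0.52  0.81  0.07  1.84  0.88  1.1  -1.03] F [-0.2  0.4  0.8] w 0.0857
```

View pics/p4.png

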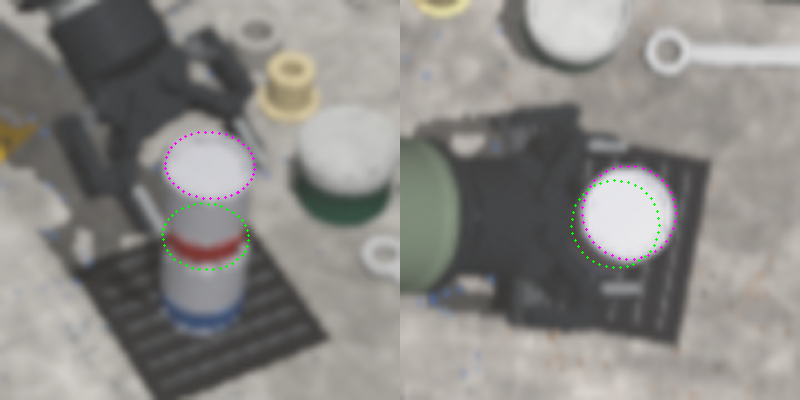

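The stack stands free between the open jaws. I'll back out along the tool.

Request:
step_arm:
  targets:
    - [[-1, 0, 0, 0, 0, 0, 1], [-3, 0, 0, 0, 0, 0, 1], [-6, 0, 0, 0, 0, 0, 1], [-10, 0, 0, 0, 0, 0, 1], [-14, 0, 0, 0, 0, 0, 1], [-18, 0, 0, 0, 0, 0, 1], [-18, 0, 0, 0, 0, 0, 1], [-18, 0, 0, 0, 0, 0, 1]]

```text
clock: 27.8
position: [0.5559, 0.1208, 0.2398]
tool_rot: [0.004, 0.694, -1.466]
force: [0.1, -0.6, 0.6]
grip_width: 0.0857
```

```bash
python3 - <<'E'
from h import *
st()
a=grab("scene","f_s"); b=grab("top","f_t")
cv2.imwrite('pics/f.png',np.hstack([cv2.resize(i,(400,400),interpolation=cv2.INTER_CUBIC) for i in (a[160:330,190:360],b[110:270,220:380])]))
for n,im,r,z in (("top",b,(285,325,165,205),.156),("scene",a,(270,303,165,210),.156)):
    H,S,V=cv2.split(cv2.cvtColor(im,cv2.COLOR_BGR2HSV))
    c=blobs(roi((V>185)&(S<60),*r),20)[0]; e=cv2.fitEllipse(c); print(n,e,ray(n,e[0],z).round(4))
E
```

```text
t 27.8 grasp [0.5562 0.1185 0.2379] x [ 0.081 -0.765 -0.639] y [0.995 0.102 0.003] q [-0.68  0.69  0.    1.66  0.71  1.42 -0.92] F [ 0.1 -0.6  0.6] w 0.0857
top ((300.7913818359375, 182.76478576660156), (19.12158966064453, 19.789175033569336), 164.265869140625) [ 0.5686 -0.0225  0.156 ]
scene ((285.37347412109375, 197.0001678466797), (13.428813934326172, 18.575410842895508), 95.71033477783203) [ 0.5694 -0.0222  0.156 ]
```

View pics/f.png

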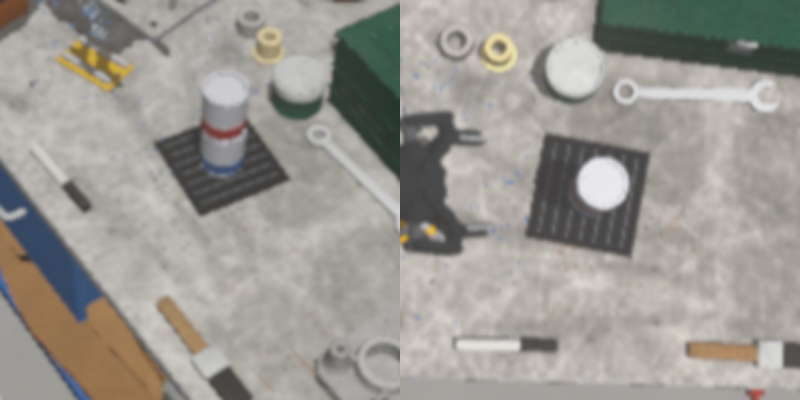

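The stack stands upright on the mat with the axes within about 2 mm. The bystanders look untouched, and the arm is clear and at rest.

```bash
python3 -c "
from workcell import bot
print(bot.job_done())"
```

```text
the job is handed in; nothing more can be done
None
```

The stack is done and handed in at about 28 s of the 64 s allowed; the hand-in reports no verdict.

- **Blue bowl:** I moved it mouth-down to the middle of the mat and let go. In the pictures it stood about 2 mm from the mat's centre.
- **Red bowl:** I laid it on the rails of the rest and let go. In the top view it lay within about 2 mm of the rest's centre. I then took it again from the other side and stood it mouth-down on the blue one.

**Last checks, after backing away:** the red bowl stood upright with the joint to the blue one looking even. Its axis was about 2 mm from the blue bowl's, by two views (limit 8 mm). The blue bowl's position in that figure was measured before stacking. The wrist force was near zero and the jaws were clear of the stack. The tin, marker and brush looked unmoved in the final picture; the drill case was out of that view and I did not check it separately.

**Disagreements:**
- The bowls touched down with the tool reading 1–2 mm higher than the calculated contact height. This happened on the mat, the rest and the stack. I took contact from the force reading instead.
- I changed the direction of approach for the first red grasp twice. One way would have brought the wrist too close over the blue bowl, and the other came near a joint limit.

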